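# Box the engraved glass set

### The job

Pack the four finished green glass pieces for sale: set each one upright in the gift box whose foam opening is cut to its shape and size, right down on the box's card floor, one piece to a box, in any order. Put them down gently, do not drop or tip them, and leave the little wooden block of engraving burs where it stands.

Things in the scene. Friction and masses are not known exactly. Their poses are not given: they have to be found in the camera images.
- tumbler: large round drinking glass of green glass with engraved sprigs, loose, standing upright: straight side 60 mm in diameter (foot 54 mm), 85 mm tall, open top, wall 3.5 mm, about 0.2 kg. Origin: centre of its underside; z up its axis
- votive: small round glass (candle glass) of the same engraved green glass, loose, upright: 42 mm in diameter (foot 38 mm), 66 mm tall, open top, wall 3.5 mm, about 0.11 kg. Origin: centre of its underside; z up its axis
- square_glass: square glass of the same engraved green glass, loose, upright: 48 x 48 mm with upright flat sides, 76 mm tall, open top, wall 4 mm, about 0.18 kg. Origin: centre of its underside; z up, x and y square to its sides
- flacon: flat oblong flacon of the same engraved green glass, loose, upright: solid-sided body 66 mm long (its x) by 36 mm thick (its y) and 64 mm high, above it a narrow neck with a fixed cork ball stopper, 86 mm in all, about 0.22 kg. Origin: centre of its underside; z up
- box_large_round: gift-box base fixed to the table, 110 x 110 mm, card walls 4 mm thick, rim 32 mm high; its grey foam insert, top 28 mm above the table, has one central opening, round, 72 mm in diameter, (top edge bevelled by 3 mm) down to a flat pale card floor 8 mm above the table. Origin: centre of the underside, below the middle of the opening; z up, x and y along its sides
- box_small_round: gift-box base fixed to the table, 110 x 110 mm, card walls 4 mm thick, rim 32 mm high; its grey foam insert, top 28 mm above the table, has one central opening, round, 54 mm in diameter, (top edge bevelled by 3 mm) down to a flat pale card floor 8 mm above the table. Origin: centre of the underside, below the middle of the opening; z up, x and y along its sides
- box_square: gift-box base fixed to the table, 110 x 110 mm, card walls 4 mm thick, rim 32 mm high; its grey foam insert, top 28 mm above the table, has one central opening, square, 60 x 60 mm, its sides parallel to the box's, (top edge bevelled by 3 mm) down to a flat pale card floor 8 mm above the table. Origin: centre of the underside, below the middle of the opening; z up, x and y along its sides
- box_oblong: gift-box base fixed to the table, 110 x 110 mm, card walls 4 mm thick, rim 32 mm high; its grey foam insert, top 28 mm above the table, has one central opening, oblong, 78 mm along the box's x by 48 mm along its y, (top edge bevelled by 3 mm) down to a flat pale card floor 8 mm above the table. Origin: centre of the underside, below the middle of the opening; z up, x and y along its sides
- bur_block: small round light-wood block holding seven upright steel engraving burs, loose: 44 mm in diameter, 28 mm high, 43 mm to the bur tips, 60 g. Not to be handled. Origin: centre of its underside
Things that resemble listed ones, but are neither listed nor needed, are in the scene too. What is shaped like the flacon but blue or red is not meant. What is shaped like the square_glass but orange is not meant.

How it is judged:
By the outcome, as a careful person would: the job done as asked, in the order asked, and still so for the second after the job is handed in, with the robot touching nothing.
It also fails if it takes over 120 s, if anything falls off the work surface, if the arm or the gripper's body presses on something with over 40 N, if the wrist force passes 120 N, or if a joint passes its speed limit or range.

### The arm

A 6-joint arm with a two-finger parallel gripper is mounted at the origin on the work surface. World frame = base frame: x ahead of the robot, y to its left, z up, the work surface at z = 0. Lengths are in mm, angles in degrees, forces in N, time in s.
With the tool pointing down it reaches from about 375 to 975 mm from the base axis. Payload 3.8 kg.
Tool frame: the origin (TCP) lies midway between the tips of the shut fingers; the grasp point (between the pads) lies 19 mm behind it; x points along the fingers, y is the direction in which the jaws open and shut, and the axes are right-handed (so a half turn about x gives the same grasp; the last joint's range is limited). The gripper opens to 85 mm and grips with 20 to 120 N. Pads are 22 mm wide; open, the fingers measure 114 mm over their backs; the gripper's body (76 mm by 85 mm) begins 54 mm behind the grasp point. The pads swing forward as they close: fully open they stand 13 mm farther back than shut.
Start: joints at [69.735, 15.12, 91.902, -0, 72.978, -2.114], TCP at [210.279, 641.405, 231.28] pointing down, gripper open.
Joint ranges: [-150.88, 150.88], [-54.13, 125.18], [17.81, 147.31], [-75.09, 255.09], [0, 152.58], [-146.25, 146.25]. Speed limits (degrees/s): [147.25, 147.25, 180, 180, 180, 180].

### API

Orientations are given as a 3x3 rotation matrix whose columns are the frame's x, y, z axes.
In Python, from rig import readout, eyes, job_done, nets gives the robot as it stands. The module is installed in compiled form; this text tells all that it offers.
- The arm moves only by the tool move_arm, never from a script. Its argument "steps" is a list that holds one entry, the list of rows, each a list of 5 numbers: the shift along the tool's x, y, z in mm, then the turn about the tool's x in degrees, then the opening in per cent of the stroke, from 0 (shut) to 100 (fully open). In form: [[[x, y, z, roll, grip], ...]]. A call has 1 to 8 rows; each row is the pose to reach, as a shift and turn from the pose commanded when the call began, along the tool's axes at that moment; what a row does not reach only later rows make up. A row lasts 1/10 s, in which the tool goes at most 50 mm and 8.59 degrees, less where a joint would pass 70% of its speed; a pose out of reach is approached as far as the arm can. A call with a gripper value outside its range is refused whole. The fingers move at their own pace and stop on an object; "force" is the grip in N (left out, the last holds). Time passes only in rows, so rows that repeat a pose let the fingers close. It gives the time, the measured TCP pose, the force and the opening at its end, in the units of the state.
- readout.get_obs(): the state, without advancing time (a new reading comes with each control period).
- eyes.snapshot(name): name is "scene" or "top" or "wrist"; returns (picture, depth): 480x640x3 uint8, blue, green, red; 480x640 float32, mm along the optical axis (not along the pixel's ray), 0 where there is no reading.
- eyes.calibration(name): a dict with "fovy" (degrees; the focal length in pixels is half the picture's height over the tangent of half this angle, whatever the lens; pixels are square), "cx", "cy" (the principal point, pixels), "rvec" (rotation vector, rad) and "tvec" (3), from world to camera coordinates, as OpenCV has them. Camera axes: x right, y down, z forward; pixel columns grow to the right and rows downward; lengths in mm; the calibration is good to about 2 mm. A picture is of the moment at which its call begins: read the wrist's pose just before it. calibration takes no time and is no camera call; for the wrist camera it gives the pose at the moment of the call.
- job_done(): hands the job in, once; it reports no verdict.
Trained networks look in the newest picture that a camera, given by its name, has taken for a name from the list of things; names that differ only in an ending like _2 or _b are one class to them, and where a whole thing is asked for, a point or a joint stands for the part that bears it (a point fixed in the world has none). Each returns a list of dicts, best first, with "conf" (0 to 1); they miss things now and then, are a little off and sometimes report something else, mostly with a low value. They report only what shows in the picture. A call takes as long as a camera call. They do not tell look-alikes from the thing itself.
- nets.outline_of(camera, name): "mask" (480x640 bool, what is visible of it) and "bbox" ([left, top, right, bottom] in pixels, round what is visible of it).
The state is a dict: "t": time; "q": joint angles; "qd": joint speeds; "joint_torque": joint torques, N m; "eef_pos": TCP position; "tcp_rot": TCP orientation; "force": force on the tool from outside, world axes, zero at the start; "torque": the same for the moment, N m; "gripper_width": finger opening in mm.
Only numpy, scipy, OpenCV 4.12 (cv2) and the standard library are available. Lean on these libraries where they do the work, as an engineer would, in place of code of your own. Each camera call takes 0.05 s, during which the arm holds its last target.

## Working session

There is one attempt and no reset: what is moved stays moved. The work goes in short steps, Python scripts to look and compute and a tool call to move; the robot and the scene stay as the last step left them, time stands still between calls to the robot, and variables do not carry over. Pictures are saved under pics/ and viewed, and the job is handed in when it is done.

Besides the shell and the picture viewer there is one more tool, called after "Request:" by a JSON object that holds its "name" and its "arguments". move_arm: Moves the arm, as the interface text tells. Its arguments: {"type":"object","properties":{"steps":{"type":"array","items":{"type":"array","items":{"type":"array","items":{"type":"number"}}}},"force":{"type":"number"}},"required":["steps"]}

```bash
mkdir -p pics; cat > h.py <<'E'
import numpy as np, cv2
from rig import readout, eyes, job_done, nets
def cal(n):
    c=eyes.calibration(n); f=240/np.tan(np.radians(c['fovy'])/2)
    R=cv2.Rodrigues(np.array(c['rvec'],float))[0]; t=np.array(c['tvec'],float)
    return f,c['cx'],c['cy'],R,t
def world(n,dep,C=None):
    f,cx,cy,R,t=C or cal(n)
    v,u=np.mgrid[0:480,0:640]
    P=np.stack([(u-cx)/f*dep,(v-cy)/f*dep,dep],-1)
    W=(P-t)@R
    W[dep<=0]=np.nan
    return W
E
python3 - <<'E'
from h import *
for n in ('scene','top','wrist'):
    C=cal(n); p,d=eyes.snapshot(n); cv2.imwrite(f'pics/{n}0.png',p); np.save(f'{n}0.npy',d)
    print(n,C[0],C[1:3],-C[3].T@C[4],C[3][2], eyes.calibration(n).keys())
o=readout.get_obs();print(o)
E
```

```text
scene 450.03110739843356 (323.12763528505883, 237.21243416098946) [1110.88870482  379.63712755  848.23770067] [-0.58632864 -0.33960256 -0.73545144] dict_keys(['fovy', 'cx', 'cy', 'rvec', 'tvec'])
top 564.4199638511442 (310.7401809179201, 230.54510421119085) [ 373.09117671   17.34222824 1340.53583759] [ 0.07476052 -0.0107569  -0.9971435 ] dict_keys(['fovy', 'cx', 'cy', 'rvec', 'tvec'])
wrist 358.1602039377127 (316.40970330585577, 240.7023394685515) [141.32398854 663.38510547 372.59206751] [ 0.27037907 -0.08996912 -0.95854093] dict_keys(['fovy', 'cx', 'cy', 'rvec', 'tvec'])
{'t': 0.15, 'q': array([ 6.97359801e+01,  1.51588797e+01,  9.19644050e+01,  1.26379611e-03,
        7.29771801e+01, -2.11301670e+00]), 'qd': array([-0.03359798, -0.02754663, -0.1831348 ,  0.02492739, -0.03340594,
        0.02586303]), 'joint_torque': array([ 7.08751904e-04, -5.15904951e+01, -3.67964029e+01,  1.60021009e-04,
        7.97566026e-03,  6.17487467e-05]), 'eef_pos': array([210.06033666, 640.87914817, 230.24170546]), 'tcp_rot': array([[-6.27083866e-04,  3.11528036e-01,  9.50236755e-01],
       [-1.63760945e-03,  9.50235347e-01, -3.11528655e-01],
       [-9.99998462e-01, -1.75147128e-03, -8.57159988e-05]]), 'force': array([-1.2215289 , -0.8477396 ,  0.33655531]), 'torque': array([0.02201691, 0.00804897, 0.00955375]), 'gripper_width': 85.4569576035882}
```

View pics/scene0.png

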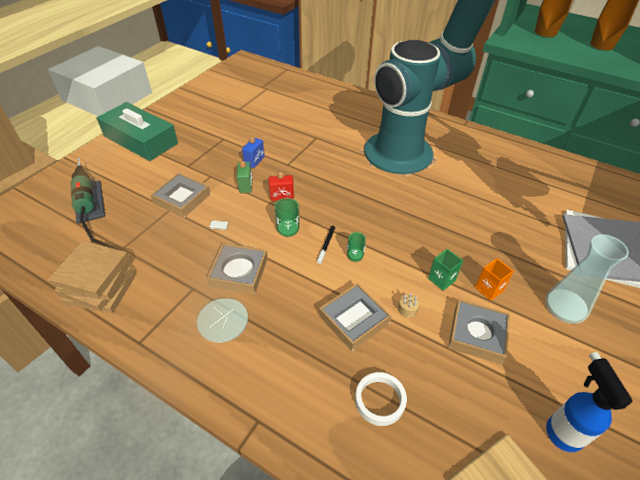

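View pics/top0.png

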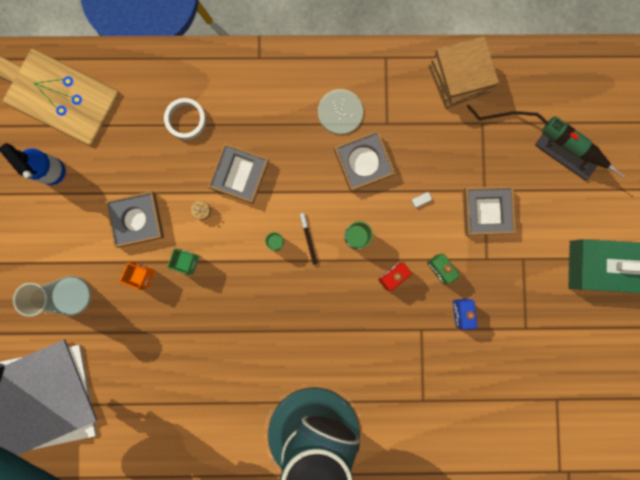

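View pics/wrist0.png

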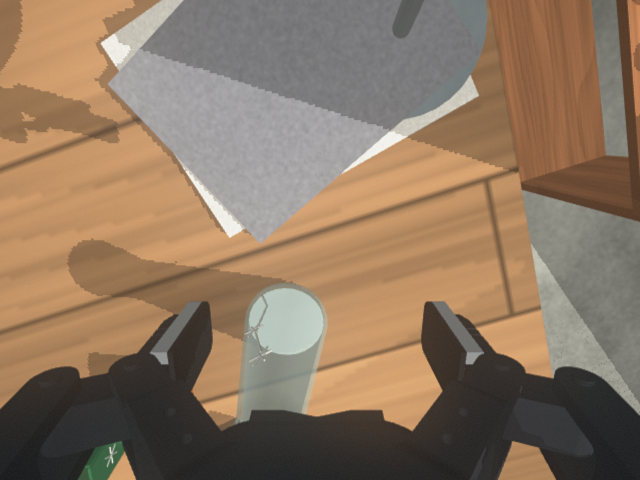

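The boxes and glass pieces show in both views. The top picture has green pieces at (358,236) large round, (275,242) small round, (183,262) square and (443,268) flacon. Look-alikes are the orange square (137,275) and the red (396,277) and blue (465,314) flacons.

The boxes are at (240,173) oblong, (365,161) larger round, (135,219) smaller round and (489,211) square. The bur block is at (201,210). Next I'll measure them.

```bash
python3 - <<'E'
from h import *
a=cv2.imread('pics/top0.png'); 
c=cv2.resize(a[130:345,90:310],None,fx=3.6,fy=2.7) 
cv2.imwrite('pics/c1.png',cv2.resize(a[140:320,90:310],None,fx=3.6,fy=3.3,interpolation=2)[:600])
cv2.imwrite('pics/c2.png',cv2.resize(a[140:340,310:530],None,fx=3,fy=3,interpolation=2))
for n in ('top','scene'):
    p=cv2.imread(f'pics/{n}0.png'); d=np.load(f'{n}0.npy'); W=world(n,d)
    hsv=cv2.cvtColor(p,cv2.COLOR_BGR2HSV)
    g=(hsv[...,0]>50)&(hsv[...,0]<80)&(hsv[...,1]>120)&(hsv[...,2]>50)
    nn,L,st,ce=cv2.connectedComponentsWithStats(g.astype(np.uint8))
    for i in range(1,nn):
        if st[i,4]<60: continue
        m=(L==i); X=W[m]; X=X[~np.isnan(X[:,0])]
        print(n,ce[i].round(),st[i,4],len(X),'z',np.percentile(X[:,2],[2,50,98]).round(),'mn',np.percentile(X,3,0).round(),'mx',np.percentile(X,97,0).round())
    # table check
    for (u,v) in ([(300,330),(450,110),(560,320)] if n=='top' else [(300,400),(200,300)]): print('tab',W[v,u].round(1))
E
```

```text
top [361. 236.] 154 153 z [ 3.  8. 83.] mn [ 438. -130.    3.] mx [ 483. -100.   82.]
top [610. 267.] 1801 1791 z [64. 69. 73.] mn [ 332. -735.   64.] mx [ 432. -617.   73.]
top [183. 262.] 372 370 z [ 6. 14. 77.] mn [380. 270.   7.] mx [425. 321.  76.]
top [445. 269.] 260 259 z [57. 63. 71.] mn [ 352. -324.   58.] mx [ 409. -274.   71.]
tab [239.5  30.3   0.8]
tab [ 764.9 -338.5   -2.8]
tab [ 256.5 -584.8   -0.6]
scene [563.  87.] 19189 19114 z [-186.   34.  156.] mn [-968.   86. -182.] mx [-599.  640.  131.]
scene [105. 115.] 67 66 z [59. 70. 73.] mn [ 346. -829.   60.] mx [ 430. -809.   73.]
scene [153. 137.] 1317 1316 z [ 8. 60. 73.] mn [ 334. -701.    9.] mx [ 444. -605.   72.]
scene [288. 222.] 344 342 z [10. 46. 84.] mn [ 435. -116.   11.] mx [489. -75.  84.]
scene [356. 246.] 341 341 z [10. 47. 66.] mn [429.  71.  10.] mx [468. 107.  65.]
scene [444. 270.] 674 670 z [ 4. 51. 75.] mn [379. 270.   6.] mx [432. 323.  75.]
tab [ 8.224e+02  1.690e+02 -2.000e-01]
tab [ 746.  -150.1   -1.2]
```

```bash
python3 - <<'E'
from h import *
import time
for cam in ('top','scene'):
    p,d=eyes.snapshot(cam); W=world(cam,d); np.savez(f'{cam}1.npz',p=p,d=d)
    for nm in ('tumbler','votive','square_glass','flacon','box_large_round','box_small_round','box_square','box_oblong','bur_block'):
        for r in nets.outline_of(cam,nm)[:4]:
            m=r['mask']; X=W[m];X=X[~np.isnan(X[:,0])]
            if len(X)==0: continue
            print(cam,nm,round(r['conf'],2),np.round(r['bbox']),'med',np.median(X,0).round(),'mn',np.percentile(X,2,0).round(),'mx',np.percentile(X,98,0).round())
print(readout.get_obs()['t'])
E
```

```text
top tumbler 0.81 [346. 217. 377. 247.] med [ 462. -109.   11.] mn [ 430. -131.   -0.] mx [489. -75.  87.]
top tumbler 0.53 [263. 232. 286. 249.] med [449.  90.  12.] mn [428.  69.   4.] mx [464. 106.  68.]
top tumbler 0.42 [169. 250. 200. 276.] med [403. 301.  34.] mn [378. 269.   4.] mx [427. 323.  78.]
top votive 0.83 [265. 233. 285. 254.] med [447.  90.  12.] mn [426.  69.  -2.] mx [465. 110.  68.]
top square_glass 0.96 [168. 250. 200. 274.] med [403. 302.  33.] mn [378. 269.   6.] mx [425. 323.  78.]
top square_glass 0.68 [118. 262. 154. 291.] med [372. 407.  40.] mn [343. 373.  -0.] mx [400. 429.  78.]
top flacon 0.84 [453. 298. 480. 331.] med [ 278. -340.   61.] mn [ 246. -364.    7.] mx [ 309. -328.   85.]
top flacon 0.74 [429. 253. 456. 286.] med [ 381. -295.   61.] mn [ 349. -327.   -2.] mx [ 413. -271.   83.]
top box_large_round 0.91 [333. 128. 395. 193.] med [ 638. -124.   25.] mn [ 576. -183.    2.] mx [697. -63.  34.]
top box_small_round 0.92 [101. 189. 163. 243.] med [502. 418.  26.] mn [444. 358.   2.] mx [559. 473.  34.]
top box_square 0.72 [462. 185. 512. 233.] med [
[... 1085 characters left out ...]
. -318.    5.] mx [ 415. -270.   83.]
scene flacon 0.62 [266. 172. 297. 200.] med [ 372. -182.   52.] mn [ 340. -212.    8.] mx [ 395. -155.   82.]
scene box_large_round 0.67 [211. 246. 265. 294.] med [ 641. -124.   25.] mn [ 579. -182.    3.] mx [703. -59.  33.]
scene box_small_round 0.96 [449. 298. 511. 367.] med [507. 418.  26.] mn [447. 360.   2.] mx [565. 474.  32.]
scene box_square 0.65 [152. 173. 212. 218.] med [ 519. -416.   26.] mn [ 463. -471.    2.] mx [ 571. -361.   33.]
scene box_oblong 0.9 [319. 283. 393. 352.] med [613. 174.  25.] mn [552. 111.   2.] mx [675. 236.  32.]
scene bur_block 0.71 [397. 292. 418. 318.] med [532. 264.  26.] mn [506. 244.   4.] mx [545. 282.  42.]
1.15
```

View pics/c1.png

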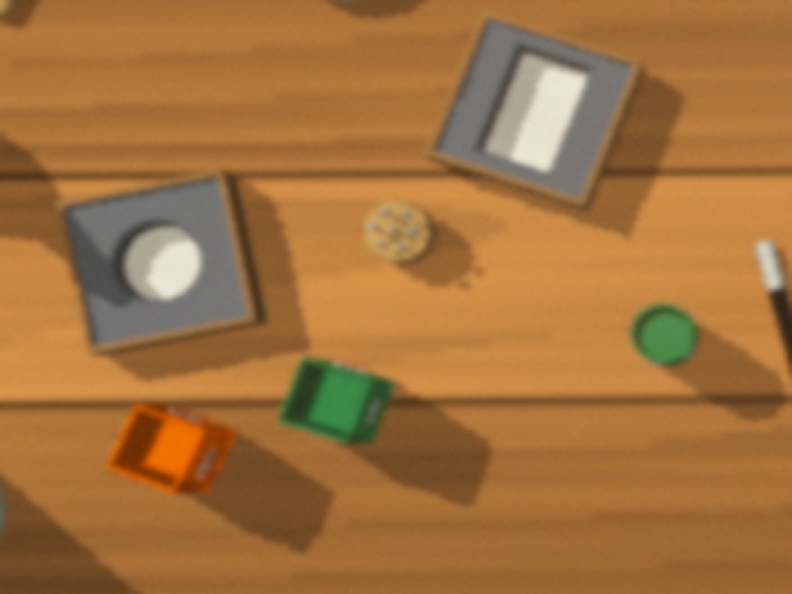

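View pics/c2.png

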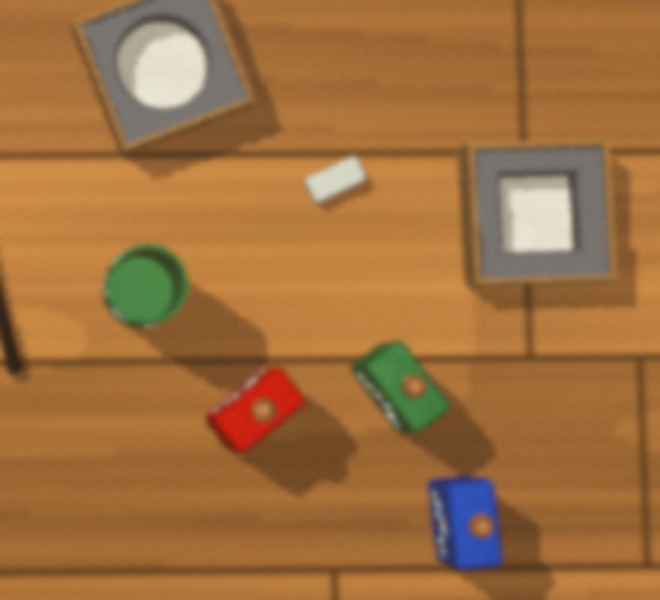

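```bash
python3 - <<'E'
from h import *
from scipy.optimize import least_squares
S={'box_large_round':(638,-124,85,18,36),'box_small_round':(504,418,85,18,36),'box_square':(516,-417,85,18,36),'box_oblong':(611,174,85,18,36),
'tumbler':(460,-102,50,20,88),'votive':(447,90,40,15,70),'square_glass':(403,297,50,30,80),'flacon':(382,-297,55,20,66),'bur':(523,261,40,5,30)}
for nm,(x,y,r,z0,z1) in S.items():
    for cam in ('top','scene'):
        D=np.load(f'{cam}1.npz'); W=world(cam,D['d'])
        m=(np.hypot(W[...,0]-x,W[...,1]-y)<r)&(W[...,2]>z0)&(W[...,2]<z1)
        X=W[m]
        rc=cv2.minAreaRect(X[:,:2].astype(np.float32))
        h=(X[:,:2].min(0)+X[:,:2].max(0))/2
        print(nm,cam,len(X),'rect',np.round(rc[0],1),np.round(rc[1],1),round(rc[2],1),'bb',h.round(1),'zmax',np.percentile(X[:,2],98).round(1))
        if nm.startswith('box'):
            m=(np.hypot(W[...,0]-x,W[...,1]-y)<48)&(W[...,2]<13)&(W[...,2]>4); X=W[m]
            rc=cv2.minAreaRect(X[:,:2].astype(np.float32)); print('    floor',np.round(rc[0],1),np.round(rc[1],1),round(rc[2],1),np.median(X[:,2]))
E
```

```text
box_large_round top 1517 rect [ 637.5 -123.1] [111.6 111.1] 20.8 bb [ 637.6 -123.3] zmax 34.0
    floor [ 639.1 -124.8] [69.8 68.4] 43.5 7.482036256581242
box_large_round scene 1441 rect [ 636.3 -124.3] [115.1 111.7] 19.9 bb [ 637.4 -123.9] zmax 33.2
    floor [ 631.4 -130.3] [60.7 64. ] 17.4 7.625473581477658
box_small_round top 1926 rect [502.5 417. ] [111.4 111.9] 12.0 bb [502.9 417. ] zmax 33.8
    floor [503.9 420.2] [49.4 50.6] 24.2 7.584616973112714
box_small_round scene 2199 rect [502.3 416.3] [114.4 111.5] 11.4 bb [503.4 416.6] zmax 32.0
    floor [495.5 416.6] [49.5 42.2] 69.8 6.6598733842571995
box_square top 1652 rect [ 516.1 -416.3] [110.8 113. ] 1.3 bb [ 516.2 -416.7] zmax 34.2
    floor [ 517.  -420.2] [58.6 57.6] 2.0 7.405072709880168
box_square scene 1058 rect [ 515.4 -417.3] [115.1 116.4] 1.2 bb [ 515.5 -417.2] zmax 33.4
    floor [ 508.3 -426.6] [50.2 49.1] 2.5 7.780246001412754
box_oblong top 1598 rect [609.7 173.8] [112.1 111.1] 69.5 bb [609.7 173.5] zmax 34.2
    floor [611.4 175. ] [46.1 77.2] 70.1 7.27517134273188
box_oblong scene 1821 rect [609.4 172.7] [112.
[... 212 characters left out ...]
5 -103. ] [61.6 59.8] 5.8 bb [ 459.8 -103.2] zmax 84.8
votive top 139 rect [446.2  87.5] [40.  40.4] 89.5 bb [446.2  87.5] zmax 68.0
votive scene 412 rect [448.1  88.8] [41.1 43.8] 89.6 bb [448.   88.8] zmax 66.4
square_glass top 322 rect [403.3 296.6] [49.2 48.4] 70.5 bb [402.5 296.7] zmax 78.1
square_glass scene 672 rect [403.  297.6] [48.9 52.1] 70.4 bb [404.3 297. ] zmax 75.2
flacon top 447 rect [ 380.5 -300.9] [66.1 37.6] 36.4 bb [ 381.2 -301.5] zmax 65.6
flacon scene 310 rect [ 382.2 -300. ] [68.1 37.9] 34.1 bb [ 381.2 -301.5] zmax 65.2
bur top 254 rect [522.6 262.5] [46.2 62.5] 68.5 bb [525.5 261.5] zmax 29.8
bur scene 319 rect [524.3 261.8] [42.3 43.5] 48.8 bb [523.6 261.8] zmax 29.0
```

The crops confirm the choices: green tumbler, votive, square glass and flacon, each separate from the orange, red and blue look-alikes. The measured sizes match the list: 66x37 flacon, 48 square, 59 and 40 round, and 111 boxes with floors at about 7.5. Next I'll check the carafe under the gripper and write a planner helper.

```bash
cat >> h.py <<'E'
def plan(x,y,z,phi):
    o=readout.get_obs(); R=o['tcp_rot']; p=o['eef_pos']
    d=R.T@(np.array([x,y,z])-p)
    cur=np.degrees(np.arctan2(R[1,1],R[0,1]))
    r=(cur-phi+90)%180-90
    print('t',round(o['t'],2),'pos',p.round(1),'phi',round(cur,1),'q',o['q'].round(0),'F',o['force'].round(1),'w',round(o['gripper_width'],1))
    print('-> shift',d.round(1),'roll',round(r,1),'rows',max(np.linalg.norm(d)/50,abs(r)/8.59).round(1), 'q6 after ~',round(np.degrees(np.arctan2(y,x))-(cur-r),0))
E
python3 - <<'E'
from h import *
D=np.load('top1.npz'); W=world('top',D['d'])
m=(W[...,0]<400)&(W[...,1]>430)&(W[...,2]>30)&(W[...,2]<400)
print(np.percentile(W[m],[1,50,99],axis=0).round())
D=np.load('scene1.npz'); W=world('scene',D['d'])
m=(W[...,0]<400)&(W[...,1]>430)&(W[...,2]>30)&(W[...,2]<400)&(W[...,0]>50)
print(np.percentile(W[m],[1,50,99],axis=0).round())
plan(403,297,200,-19.5); plan(446.5,88.2,200,45)
E
```

```text
[[198. 525.  31.]
 [325. 552. 131.]
 [365. 600. 290.]]
[[296. 526.  32.]
 [349. 563. 127.]
 [368. 600. 204.]]
t 1.15 pos [210.2 641.4 231.3] phi 71.9 q [70. 15. 92.  0. 73. -2.] F [-0.4 -0.2 -0.8] w 85.7
-> shift [  31.3 -267.2  290.4] roll -88.6 rows 10.3 q6 after ~ -124.0
t 1.15 pos [210.2 641.4 231.3] phi 71.9 q [70. 15. 92.  0. 73. -2.] F [-0.4 -0.2 -0.8] w 85.7
-> shift [  31.3 -452.1  396.8] roll 26.9 rows 12.0 q6 after ~ -34.0
```

Request:
{"name": "move_arm", "arguments": {"steps": [[[-50,0,0,0,100],[-80,0,0,8,100],[-80,-20,30,16,100],[-80,-50,70,24,100],[-80,-90,110,33,100],[-80,-130,150,41,100],[-80,-170,190,50,100],[-80,-210,230,58,100]]], "force": 30}}

```text
t: 1.95
eef_pos: [352.1, 391.8, 311.5]
tcp_rot: [[0.001, 0.972, 0.234], [0.0, 0.234, -0.972], [-1.0, 0.001, -0.0]]
force: [0.3, 0.4, -0.1]
gripper_width: 85.4
```

```bash
python3 - <<'E'
from h import *
plan(403,297,200,-19.5)
E
```

```text
t 1.95 pos [352.1 391.8 311.5] phi 13.5 q [ 45.  -3. 104.  -0.  80.  32.] F [ 0.3  0.4 -0.1] w 85.4
-> shift [111.5  27.2 104.1] roll 33.0 rows 3.8 q6 after ~ 56.0
```

Request:
{"name": "move_arm", "arguments": {"steps": [[[30,7,30,8,100],[60,15,60,16,100],[90,22,90,24,100],[111,27,104,33,100],[111,27,104,33,100],[111,27,104,33,100]]]}}

```text
t: 2.55
eef_pos: [402.7, 299.2, 200.5]
tcp_rot: [[-0.0, 0.945, -0.326], [0.0, -0.326, -0.945], [-1.0, -0.001, -0.0]]
force: [0.7, 0.2, 0.8]
gripper_width: 85.8
```

```bash
python3 - <<'E'
from h import *
o=readout.get_obs(); C=cal('wrist'); p,d=eyes.snapshot('wrist'); cv2.imwrite('pics/w1.png',p)
W=world('wrist',d,C)
m=(np.hypot(W[...,0]-403,W[...,1]-297)<50)&(W[...,2]>20)&(W[...,2]<80)
X=W[m]; print(len(X),cv2.minAreaRect(X[:,:2].astype(np.float32)),X[:,2].max())
print(o['eef_pos'])
plan(403,297,47,-19.5)
E
```

```text
2947 ((402.26019287109375, 297.50616455078125), (48.6746826171875, 48.027076721191406), 71.31306457519531) 78.07247042426454
[402.66324306 299.20756732 200.52619732]
t 2.6 pos [403.1 300.1 201.6] phi -19.0 q [ 34.  -3. 115.   0.  68.  53.] F [-0.3  0.4  1.2] w 85.2
-> shift [154.6   0.8   3.2] roll 0.5 rows 3.1 q6 after ~ 56.0
```

View pics/w1.png

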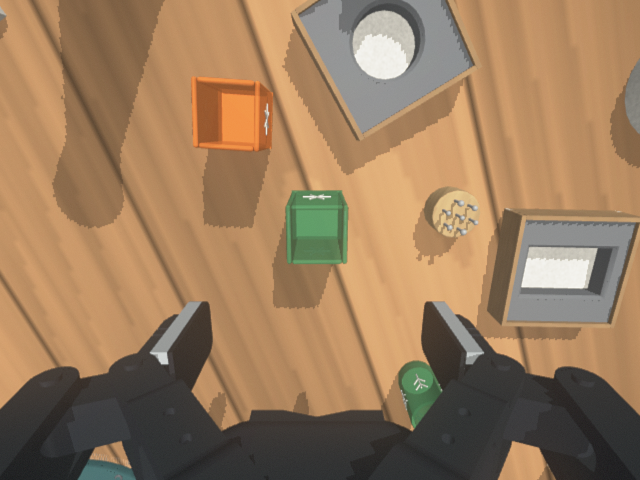

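The wrist view shows the green square glass at (317,228) between the jaws' axes, with the orange one apart at (232,115). The wrist estimate (402.3, 297.5, 71.3°) agrees with the other two cameras. Descending now.

Request:
{"name": "move_arm", "arguments": {"steps": [[[40,0,3,0.5,100],[80,0.5,3,0.5,100],[110,0.5,3,0.5,100],[135,0.5,3,0.5,100],[155,0.5,3,0.5,100],[168,0.5,3,0.5,100],[169,0.5,3,0.5,100],[169,0.5,3,0.5,100]]]}}

```text
t: 3.4
eef_pos: [402.8, 297.2, 32.3]
tcp_rot: [[0.001, 0.942, -0.335], [0.001, -0.335, -0.942], [-1.0, 0.001, -0.001]]
force: [0.1, 0.3, 0.5]
gripper_width: 85.6
```

```bash
python3 - <<'E'
from h import *
plan(402.5,297.3,32,-19.3)
E
```

```text
t 3.4 pos [402.8 297.2  32.3] phi -19.6 q [ 34.   9. 123.   0.  48.  53.] F [0.1 0.3 0.5] w 85.6
-> shift [ 0.3 -0.3  0. ] roll -0.3 rows 0.0 q6 after ~ 56.0
```

Request:
{"name": "move_arm", "arguments": {"steps": [[[0,0,0,0,75],[0,0,0,0,65],[0,0,0,0,58],[0,0,0,0,52],[0,0,0,0,45],[0,0,0,0,35],[0,0,0,0,35],[0,0,0,0,35]]], "force": 30}}

```text
t: 4.2
eef_pos: [402.8, 296.7, 32.3]
tcp_rot: [[0.001, 0.942, -0.336], [0.001, -0.336, -0.942], [-1.0, 0.001, -0.001]]
force: [-2.0, 0.6, 6.3]
gripper_width: 47.2
```

Request:
{"name": "move_arm", "arguments": {"steps": [[[0,0,0,0,35],[0,0,0,0,35],[-10,0,0,0,35],[-30,0,0,0,35],[-60,0,0,0,35],[-100,0,0,0,35],[-130,0,0,0,35],[-150,0,0,0,35]]]}}

```text
t: 5.0
eef_pos: [402.9, 296.4, 184.2]
tcp_rot: [[0.003, 0.942, -0.336], [0.001, -0.336, -0.942], [-1.0, 0.002, -0.002]]
force: [-0.1, -0.1, -2.5]
gripper_width: 47.5
```

```bash
python3 - <<'E'
from h import *
p,d=eyes.snapshot('wrist'); cv2.imwrite('pics/w2.png',p)
plan(516,-417,182,1.3)
E
```

```text
t 5.05 pos [404.4 297.4 187.2] phi -19.7 q [ 34.  -2. 116.  -0.  66.  53.] F [ 0.2  0.1 -0.2] w 47.9
-> shift [  3.  345.4 635.3] roll -21.0 rows 14.5 q6 after ~ -40.0
```

View pics/w2.png

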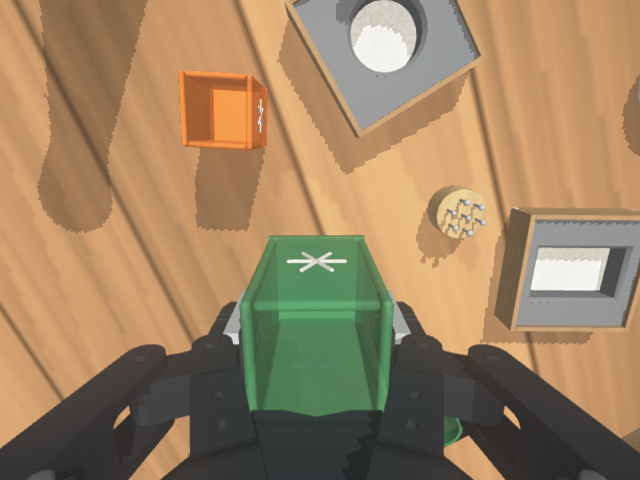

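The glass is held upright between the pads at (315,330), 48 mm wide. Carrying it to the square box.

Request:
{"name": "move_arm", "arguments": {"steps": [[[0,6,11,0,35],[0,20,37,-2,35],[0,40,73,-4,35],[0,60,110,-6,35],[0,80,147,-8,35],[0,100,184,-10,35],[0,120,221,-12,35],[0,140,257,-14,35]]]}}

```text
t: 5.85
eef_pos: [445.4, 4.7, 178.9]
tcp_rot: [[-0.004, 0.995, -0.097], [-0.0, -0.097, -0.995], [-1.0, -0.004, 0.001]]
force: [0.9, 0.8, -2.1]
gripper_width: 47.7
```

```bash
python3 - <<'E'
from h import *
plan(516,-417,182,1.3)
E
```

```text
t 5.85 pos [445.4   4.7 178.9] phi -5.6 q [ -3.  -8. 122.  -0.  66.   3.] F [ 0.9  0.8 -2.1] w 47.7
-> shift [ -3.2 111.2 412.8] roll -6.9 rows 8.6 q6 after ~ -40.0
```

Request:
{"name": "move_arm", "arguments": {"steps": [[[0,11,41,-1,35],[0,22,82,-2,35],[0,33,123,-3,35],[0,44,164,-4,35],[0,55,205,-5,35],[0,66,246,-6,35],[0,77,287,-7,35],[0,88,328,-7,35]]]}}

```text
t: 6.65
eef_pos: [500.5, -329.4, 178.4]
tcp_rot: [[-0.004, 1.0, 0.023], [0.002, 0.023, -1.0], [-1.0, -0.004, -0.003]]
force: [0.3, -0.2, -0.9]
gripper_width: 47.8
```

Request:
{"name": "move_arm", "arguments": {"steps": [[[0,10,36,0,35],[0,18,65,0,35],[0,22,80,0,35],[0,22,82,0,35],[0,22,82,0,35],[0,22,82,0,35]]]}}

```text
t: 7.25
eef_pos: [526.0, -407.9, 180.5]
tcp_rot: [[-0.001, 1.0, 0.024], [0.002, 0.024, -1.0], [-1.0, -0.001, -0.002]]
force: [-0.7, -0.3, -1.6]
gripper_width: 47.7
```

```bash
cat >> h.py <<'E'
def look(n,fn):
    C=cal(n); p,d=eyes.snapshot(n); cv2.imwrite(f'pics/{fn}.png',p); return p,d,world(n,d,C)
def boxfit(W,x,y):
    m=(np.hypot(W[...,0]-x,W[...,1]-y)<85)&(W[...,2]>18)&(W[...,2]<36); X=W[m]
    rc=cv2.minAreaRect(X[:,:2].astype(np.float32)); print('boxrect',np.round(rc[0],1),np.round(rc[1],1),round(rc[2],1),len(X))
E
python3 - <<'E'
from h import *
p,d,W=look('wrist','w3'); boxfit(W,516,-417)
plan(516,-417,182,1.3)
E
```

```text
boxrect [ 515.5 -415. ] [110.6 104.1] 1.4 7430
t 7.3 pos [ 526.3 -407.9  180.9] phi 1.4 q [-40.  16.  96.   0.  68. -41.] F [ 0.2 -0.5 -2. ] w 48.1
-> shift [ -1.1 -10.5   8.8] roll 0.1 rows 0.3 q6 after ~ -40.0
```

View pics/w3.png

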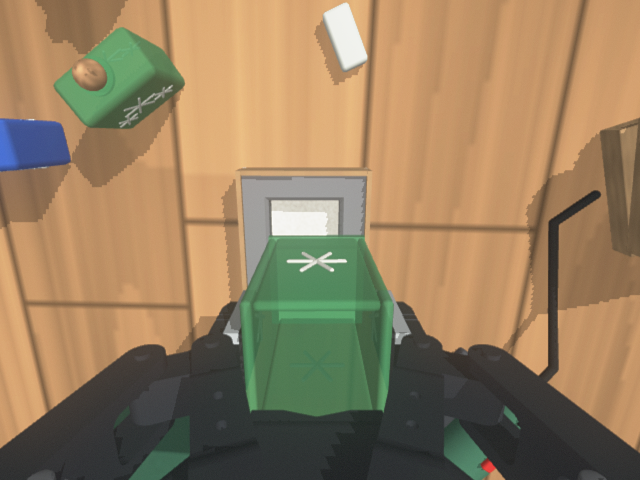

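The held glass sits over the box, with the white opening at (305,220) partly hidden. The box fit agrees with the earlier estimate. Aligning and lowering.

Request:
{"name": "move_arm", "arguments": {"steps": [[[0,-10,8.7,0,35],[20,-10.5,8.7,0,35],[50,-10.5,8.7,0,35],[80,-10.5,8.7,0,35],[98,-10.5,8.7,0,35],[104,-10.5,8.7,0,35],[104,-10.5,8.7,0,35],[104,-10.5,8.7,0,35]]]}}

```text
t: 8.1
eef_pos: [517.1, -419.1, 78.8]
tcp_rot: [[0.002, 1.0, 0.024], [-0.002, 0.024, -1.0], [-1.0, 0.002, 0.002]]
force: [-0.1, 0.3, -1.9]
gripper_width: 48.0
```

```bash
python3 - <<'E'
from h import *
p,d,W=look('scene','s3'); cv2.imwrite('pics/s3c.png',cv2.resize(p[100:260,90:300],None,fx=3.5,fy=3.5))
plan(516,-417,41,1.3)
E
```

```text
t 8.15 pos [ 517.4 -419.4   79.3] phi 1.4 q [-41.  21. 101.  -0.  58. -43.] F [-0.3  0.7 -1.3] w 47.8
-> shift [38.3 -1.4 -2.5] roll 0.1 rows 0.8 q6 after ~ -40.0
```

View pics/s3c.png

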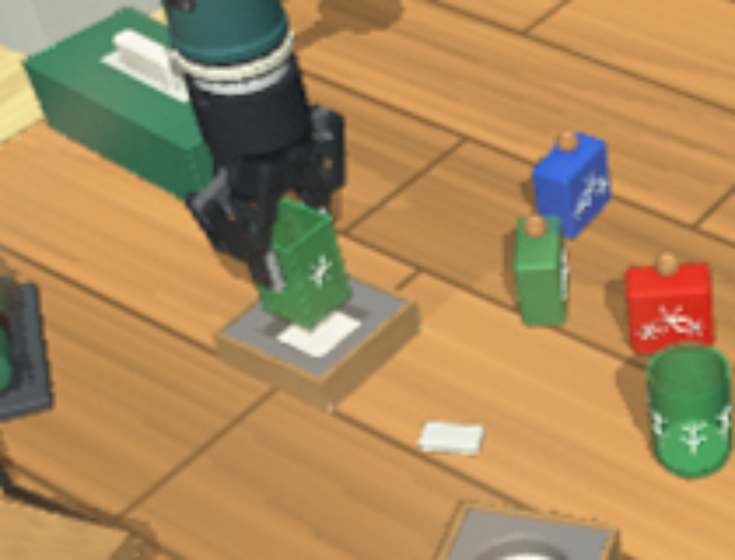

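The glass hangs upright above the square opening at (300,310). Lowering it slowly.

Request:
{"name": "move_arm", "arguments": {"steps": [[[6,-1.4,-2.4,0,35],[12,-1.4,-2.4,0,35],[18,-1.4,-2.4,0,35],[23,-1.4,-2.4,0,35],[28,-1.4,-2.4,0,35],[32,-1.4,-2.4,0,35],[35,-1.4,-2.4,0,35],[35,-1.4,-2.4,0,35]]]}}

```text
t: 8.95
eef_pos: [514.7, -415.8, 41.5]
tcp_rot: [[-0.001, 1.0, 0.024], [0.001, 0.024, -1.0], [-1.0, -0.001, -0.001]]
force: [-0.2, 0.4, -1.3]
gripper_width: 47.6
```

Request:
{"name": "move_arm", "arguments": {"steps": [[[1,0,0,0,35],[2,0,0,0,35],[2.5,0,0,0,35],[3,0,0,0,35],[3,0,0,0,35]]]}}

```text
t: 9.45
eef_pos: [515.2, -416.4, 40.3]
tcp_rot: [[0.001, 1.0, 0.024], [-0.001, 0.024, -1.0], [-1.0, 0.0, 0.001]]
force: [-1.9, 0.8, 4.8]
gripper_width: 48.1
```

Contact with the floor shows at z=40.3, which was expected (Fz +4.8). Releasing.

Request:
{"name": "move_arm", "arguments": {"steps": [[[-0.5,0,0,0,58],[-0.5,0,0,0,66],[-0.5,0,0,0,75],[-0.5,0,0,0,80],[-0.5,0,0,0,80]]]}}

```text
t: 9.95
eef_pos: [515.0, -416.0, 39.6]
tcp_rot: [[-0.0, 1.0, 0.024], [0.0, 0.024, -1.0], [-1.0, -0.0, -0.0]]
force: [-0.1, -0.1, 0.3]
gripper_width: 68.3
```

Request:
{"name": "move_arm", "arguments": {"steps": [[[-10,0,0,0,80],[-30,0,0,0,80],[-60,0,0,0,80],[-90,0,0,0,85],[-120,0,0,0,100],[-140,0,0,0,100],[-140,0,0,0,100]]]}}

```text
t: 10.65
eef_pos: [517.3, -418.0, 185.3]
tcp_rot: [[0.007, 1.0, 0.024], [-0.006, 0.024, -1.0], [-1.0, 0.007, 0.006]]
force: [0.6, 0.1, 0.1]
gripper_width: 85.2
```

```bash
python3 - <<'E'
from h import *
p,d,W=look('wrist','w4')
m=(np.hypot(W[...,0]-516,W[...,1]+417)<42)&(W[...,2]>36)&(W[...,2]<90)
X=W[m]; print(len(X),cv2.minAreaRect(X[:,:2].astype(np.float32)),np.percentile(X[:,2],98))
m=(np.hypot(W[...,0]-381,W[...,1]+301)<55)&(W[...,2]>25)&(W[...,2]<68)
X=W[m]; print('flacon',len(X),cv2.minAreaRect(X[:,:2].astype(np.float32)),np.percentile(X[:,2],98))
plan(381.4,-300.6,180,125.5)
E
```

```text
3315 ((515.5804443359375, -415.8723449707031), (48.175758361816406, 48.68500518798828), 0.9984883666038513) 84.48627039635895
flacon 6264 ((380.69769287109375, -303.6275329589844), (66.80695343017578, 36.79021453857422), 36.387550354003906) 65.20487648674595
t 10.7 pos [ 516.2 -417.1  182.6] phi 1.3 q [-41.  16.  97.   0.  68. -42.] F [-0.6 -0.2  0. ] w 85.5
-> shift [   1.7 -132.  -119.7] roll 55.8 rows 6.5 q6 after ~ 16.0
```

View pics/w4.png

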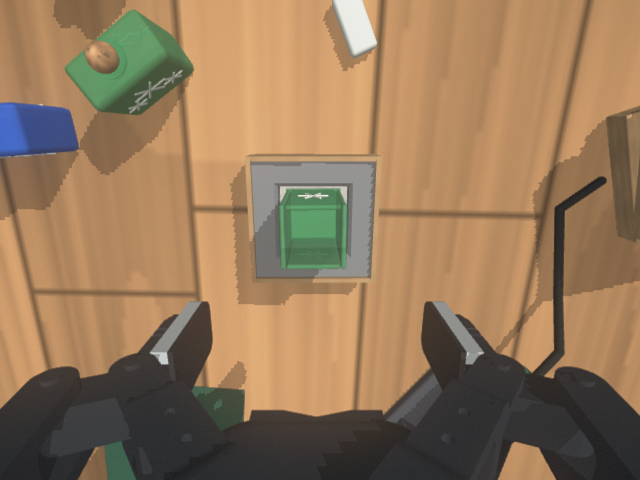

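The square glass is seated: its top is at 84.5 = 8+76 and it is centred at (313,230). Moving to the flacon, jaws across its 36 mm thickness.

Request:
{"name": "move_arm", "arguments": {"steps": [[[0,-18,-17,8,100],[0,-38,-34,16,100],[0,-58,-52,24,100],[0,-78,-70,32,100],[0,-98,-88,40,100],[0,-115,-104,48,100],[0,-128,-116,55.5,100],[0,-132,-120,55.5,100]]]}}

```text
t: 11.5
eef_pos: [378.0, -297.2, 177.7]
tcp_rot: [[-0.003, 0.585, -0.811], [0.003, -0.811, -0.585], [-1.0, -0.004, 0.001]]
force: [0.4, -0.0, 0.7]
gripper_width: 85.2
```

```bash
python3 - <<'E'
from h import *
readout; eyes.snapshot('top'); eyes.snapshot('top')
p,d,W=look('wrist','w5')
m=(np.hypot(W[...,0]-381,W[...,1]+301)<55)&(W[...,2]>25)&(W[...,2]<68)
X=W[m]; print('flacon',len(X),cv2.minAreaRect(X[:,:2].astype(np.float32)),np.percentile(X[:,2],98))
plan(381.2,-301.3,33,-54.5)
E
```

```text
flacon 3325 ((380.9051513671875, -302.2513427734375), (64.85232543945312, 36.45830535888672), 36.497596740722656) 65.09117181664138
t 11.65 pos [ 380.2 -299.2  179.1] phi -54.0 q [-41.  -4. 118.  -0.  66.  13.] F [ 0.5  0.7 -0. ] w 85.2
-> shift [146.1   2.4   0.4] roll 0.5 rows 2.9 q6 after ~ 16.0
```

View pics/w5.png

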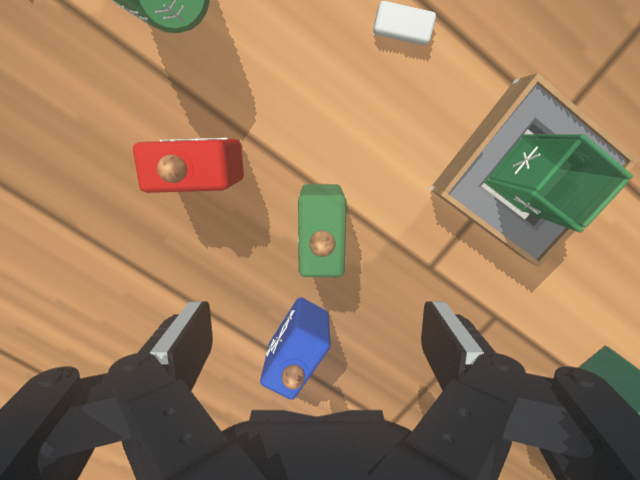

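The green flacon is at (322,232), between the jaw lines, with the red one at (185,165) and the blue at (297,348) clear. Descending and gripping.

Request:
{"name": "move_arm", "arguments": {"steps": [[[40,2,0.4,0,100],[80,2.4,0.4,0,100],[105,2.4,0.4,0,100],[125,2.4,0.4,0,100],[138,2.4,0.4,0,100],[145,2.4,0.4,0,100],[145,2.4,0.4,0,100],[145,2.4,0.4,0,100]]]}}

```text
t: 12.45
eef_pos: [382.1, -302.1, 35.5]
tcp_rot: [[0.001, 0.586, -0.81], [-0.001, -0.81, -0.586], [-1.0, 0.001, -0.0]]
force: [0.5, -0.6, 0.2]
gripper_width: 85.6
```

```bash
python3 - <<'E'
from h import *
plan(381.2,-301.3,33,-54)
E
```

```text
t 12.45 pos [ 382.1 -302.1   35.5] phi -54.1 q [-41.   7. 124.   0.  48.  13.] F [ 0.5 -0.6  0.2] w 85.6
-> shift [ 2.5 -1.2  0.3] roll -0.1 rows 0.1 q6 after ~ 16.0
```

Request:
{"name": "move_arm", "arguments": {"steps": [[[3,-1,0,0,70],[3,-1,0,0,58],[3,-1,0,0,50],[3,-1,0,0,45],[3,-1,0,0,40],[3,-1,0,0,32],[3,-1,0,0,25],[3,-1,0,0,25]]]}}

```text
t: 13.25
eef_pos: [381.1, -300.9, 32.3]
tcp_rot: [[0.001, 0.586, -0.811], [-0.001, -0.811, -0.586], [-1.0, 0.001, -0.0]]
force: [-0.5, 0.1, 4.9]
gripper_width: 35.9
```

Request:
{"name": "move_arm", "arguments": {"steps": [[[3,0,0,0,25],[3,0,0,0,25]]]}}

```text
t: 13.45
eef_pos: [381.2, -301.1, 32.1]
tcp_rot: [[-0.0, 0.586, -0.811], [0.0, -0.811, -0.586], [-1.0, -0.0, 0.0]]
force: [-7.6, 7.2, 29.8]
gripper_width: 35.7
```

I mistakenly commanded another 3 mm down, and the flacon pressed on the table (Fz 30 N, still within limits). Lifting now.

Request:
{"name": "move_arm", "arguments": {"steps": [[[-3,0,0,0,25],[-8,0,0,0,25],[-25,0,0,0,25],[-60,0,0,0,25],[-100,0,0,0,25],[-130,0,0,0,25],[-150,0,0,0,25],[-150,0,0,0,25]]]}}

```text
t: 14.25
eef_pos: [382.3, -301.9, 181.6]
tcp_rot: [[0.004, 0.586, -0.811], [-0.004, -0.811, -0.586], [-1.0, 0.006, -0.001]]
force: [0.8, -0.1, -1.2]
gripper_width: 35.6
```

```bash
python3 - <<'E'
from h import *
p,d,W=look('wrist','w6')
print('oblong box: long -20.2, jaw 69.8')
plan(609.6,173.2,180,69.8)
E
```

```text
oblong box: long -20.2, jaw 69.8
t 14.3 pos [ 381.2 -301.1  179.4] phi -54.2 q [-41.  -3. 118.   0.  65.  13.] F [-0.3  0.2 -1.8] w 35.8
-> shift [  -0.9 -250.7 -462.8] roll 56.0 rows 10.5 q6 after ~ 126.0
```

View pics/w6.png

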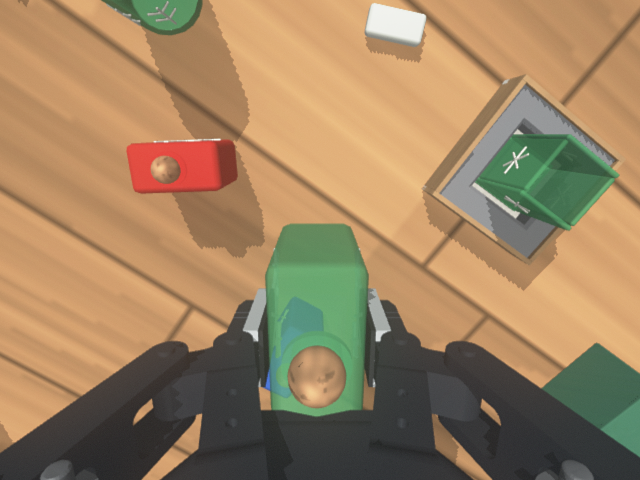

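The flacon is held square and centred at (317,330). Carrying it to the oblong box.

Request:
{"name": "move_arm", "arguments": {"steps": [[[0,-8,-15,2,25],[0,-25,-46,6,25],[0,-45,-83,11,25],[0,-65,-120,16,25],[0,-85,-157,21,25],[0,-105,-194,26,25],[0,-125,-231,31,25],[0,-145,-268,36,25]]]}}

```text
t: 15.1
eef_pos: [511.7, -24.3, 175.7]
tcp_rot: [[-0.005, -0.006, -1.0], [0.0, -1.0, 0.006], [-1.0, -0.0, 0.005]]
force: [0.5, -0.1, -2.3]
gripper_width: 35.7
```

```bash
python3 - <<'E'
from h import *
plan(609.6,173.2,180,69.8)
E
```

```text
t 15.1 pos [511.7 -24.3 175.7] phi -90.3 q [ -5.   0. 115.  -0.  65.  85.] F [ 0.5 -0.1 -2.3] w 35.7
-> shift [  -4.7 -198.1  -96.7] roll 19.9 rows 4.4 q6 after ~ 126.0
```

Request:
{"name": "move_arm", "arguments": {"steps": [[[0,-40,-19,5,25],[0,-80,-39,10,25],[0,-120,-58,15,25],[0,-155,-75,19,25],[0,-180,-88,20,25],[0,-195,-95,20,25],[0,-197,-97,20,25],[0,-197,-97,20,25]]]}}

```text
t: 15.9
eef_pos: [609.6, 169.9, 177.1]
tcp_rot: [[-0.003, -0.344, -0.939], [-0.001, -0.939, 0.344], [-1.0, 0.002, 0.002]]
force: [0.1, 0.4, -0.8]
gripper_width: 35.7
```

```bash
python3 - <<'E'
from h import *
p,d,W=look('wrist','w7'); boxfit(W,610,173)
eyes.snapshot('top')
plan(609.6,173.2,41,69.8)
E
```

```text
boxrect [609.  172.4] [110.8 110.5] 69.8 9095
t 16.0 pos [609.7 169.2 178. ] phi -110.2 q [ 13.  13. 101.  -0.  67. 123.] F [-0.4 -1.3 -1.6] w 35.5
-> shift [137.   -3.9   1.3] roll 0.0 rows 2.7 q6 after ~ 126.0
```

View pics/w7.png

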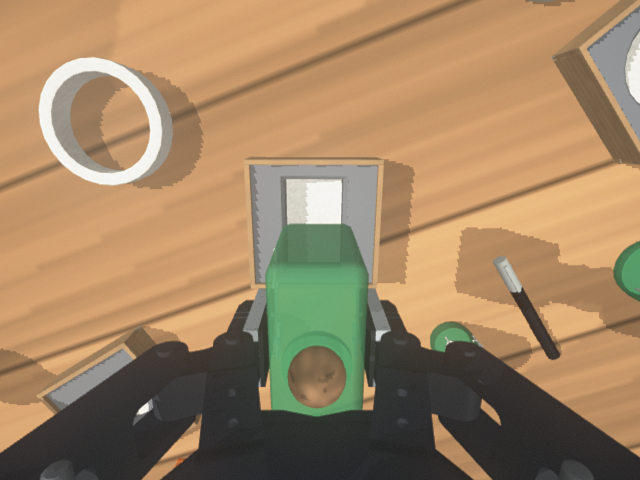

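The flacon lines up with the oblong opening at (313,205), with its long axis vertical in view. The box is found again at (609.0, 172.4, 69.8°). Lowering.

Request:
{"name": "move_arm", "arguments": {"steps": [[[0,-3.6,1.5,0,25],[25,-3.6,1.5,0,25],[55,-3.6,1.5,0,25],[80,-3.6,1.5,0,25],[95,-3.6,1.5,0,25],[98,-3.6,1.5,0,25],[98,-3.6,1.5,0,25],[98,-3.6,1.5,0,25]]]}}

```text
t: 16.8
eef_pos: [611.7, 174.7, 82.5]
tcp_rot: [[0.003, -0.345, -0.939], [0.001, -0.939, 0.345], [-1.0, -0.002, -0.002]]
force: [-0.3, -0.3, -1.4]
gripper_width: 35.7
```

```bash
python3 - <<'E'
from h import *
p,d,W=look('scene','s7'); cv2.imwrite('pics/s7c.png',cv2.resize(p[180:370,250:450],None,fx=3,fy=3))
eyes.snapshot('top')
plan(609.4,172.9,40.5,69.8)
E
```

```text
t 16.9 pos [611.8 174.8  82.7] phi -110.2 q [ 14.  18. 105.   0.  57. 124.] F [-0.3 -0.1 -1.4] w 35.4
-> shift [42.2  2.7  1.7] roll 0.0 rows 0.8 q6 after ~ 126.0
```

View pics/s7c.png

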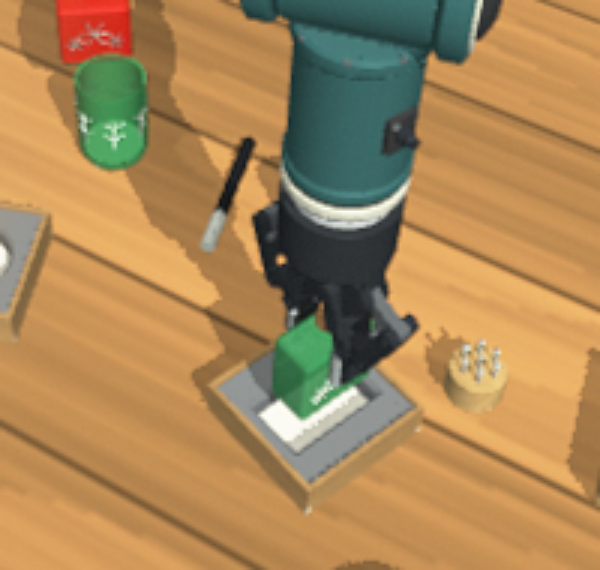

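The flacon is upright above the opening at (320,390 in the crop), and the bur block at (475,375) is clear. Lowering slowly.

Request:
{"name": "move_arm", "arguments": {"steps": [[[6,1.3,0.8,0,25],[12,1.3,0.8,0,25],[18,1.3,0.8,0,25],[24,1.3,0.8,0,25],[29,1.3,0.8,0,25],[33,1.3,0.8,0,25],[36,1.3,0.8,0,25],[37,1.3,0.8,0,25]]]}}

```text
t: 17.7
eef_pos: [609.0, 173.5, 43.2]
tcp_rot: [[-0.001, -0.344, -0.939], [-0.0, -0.939, 0.344], [-1.0, 0.0, 0.001]]
force: [-0.4, 0.3, -2.0]
gripper_width: 35.9
```

```bash
python3 - <<'E'
from h import *
plan(609.4,172.9,40.5,69.8)
E
```

```text
t 17.7 pos [609.  173.5  43.2] phi -110.2 q [ 14.  21. 106.  -0.  53. 124.] F [-0.4  0.3 -2. ] w 35.9
-> shift [ 2.7  0.4 -0.6] roll 0.0 rows 0.1 q6 after ~ 126.0
```

Request:
{"name": "move_arm", "arguments": {"steps": [[[1,0,0,0,25],[2,0,0,0,25],[2.5,0,0,0,25],[3,0,0,0,25],[3,0,0,0,25]]]}}

```text
t: 18.2
eef_pos: [609.2, 173.6, 40.9]
tcp_rot: [[0.0, -0.344, -0.939], [0.0, -0.939, 0.344], [-1.0, -0.0, -0.0]]
force: [0.4, 0.3, -2.3]
gripper_width: 35.5
```

Request:
{"name": "move_arm", "arguments": {"steps": [[[0.5,0,0,0,25],[1,0,0,0,25],[1.2,0,0,0,25],[1.5,0,0,0,25],[1.5,0,0,0,25]]]}}

```text
t: 18.7
eef_pos: [609.4, 173.7, 40.2]
tcp_rot: [[0.0, -0.344, -0.939], [0.0, -0.939, 0.344], [-1.0, -0.0, -0.0]]
force: [-3.8, -1.1, 4.4]
gripper_width: 36.0
```

The flacon touches the floor (Fz +4.4). Releasing and rising.

Request:
{"name": "move_arm", "arguments": {"steps": [[[-0.7,0,0,0,45],[-0.7,0,0,0,52],[-0.7,0,0,0,60],[-0.7,0,0,0,65],[-0.7,0,0,0,65]]]}}

```text
t: 19.2
eef_pos: [609.2, 173.6, 39.8]
tcp_rot: [[-0.0, -0.344, -0.939], [-0.0, -0.939, 0.344], [-1.0, 0.0, 0.0]]
force: [-0.1, 0.3, 0.4]
gripper_width: 55.1
```

Request:
{"name": "move_arm", "arguments": {"steps": [[[-8,0,0,0,65],[-25,0,0,0,65],[-60,0,0,0,65],[-90,0,0,0,85],[-120,0,0,0,100],[-140,0,0,0,100],[-140,0,0,0,100]]]}}

```text
t: 19.9
eef_pos: [612.4, 174.4, 186.4]
tcp_rot: [[0.01, -0.344, -0.939], [0.002, -0.939, 0.345], [-1.0, -0.006, -0.008]]
force: [1.1, -0.1, -0.2]
gripper_width: 85.3
```

```bash
python3 - <<'E'
from h import *
p,d,W=look('wrist','w8')
m=(np.hypot(W[...,0]-609,W[...,1]-173)<46)&(W[...,2]>36)&(W[...,2]<105)
X=W[m]; Y=X[X[:,2]<76]; print(len(X),cv2.minAreaRect(Y[:,:2].astype(np.float32)),np.percentile(X[:,2],[50,99.5]))
plan(447,88.3,180,-110)
E
```

```text
4130 ((607.7968139648438, 174.57305908203125), (36.980560302734375, 66.7416763305664), 69.80435180664062) [71.69336684 94.07125406]
t 19.95 pos [611.  174.  183.5] phi -110.2 q [ 14.  13. 100.  -0.  67. 124.] F [-0.3  0.6 -0.9] w 85.7
-> shift [  2.5 137.  124.4] roll -0.2 rows 3.7 q6 after ~ 121.0
```

View pics/w8.png

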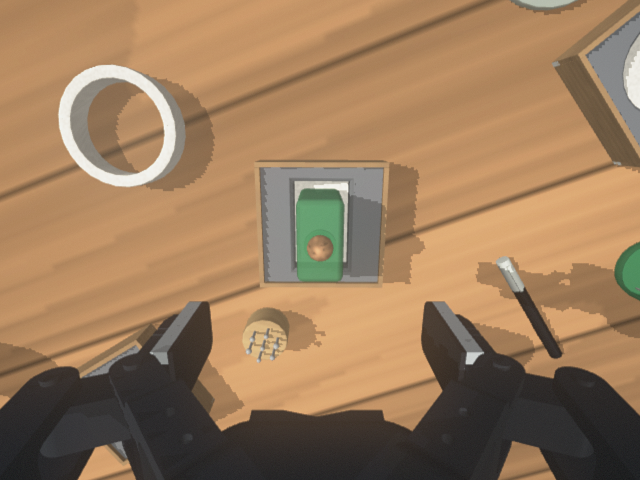

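The flacon is seated: shoulders at 71.7 = 8+64, stopper at 94, standing inside the opening at (320,235). Next is the votive.

Request:
{"name": "move_arm", "arguments": {"steps": [[[0,17,16,-8,100],[0,34,31,-16,100],[0,52,47,-24,100],[0,70,63,-32,100],[0,88,80,-40,100],[0,108,98,-48,100],[0,126,115,-56,100],[0,137,124,-60,100]]]}}

```text
t: 20.75
eef_pos: [442.5, 86.9, 178.0]
tcp_rot: [[-0.004, 0.644, -0.765], [-0.001, -0.765, -0.644], [-1.0, -0.002, 0.003]]
force: [-0.1, 0.3, 0.6]
gripper_width: 85.7
```

```bash
cat >> h.py <<'E'
def circ(W,x,y,r,z0,z1):
    m=(np.hypot(W[...,0]-x,W[...,1]-y)<r)&(W[...,2]>z0)&(W[...,2]<z1); X=W[m][:,:2].astype(np.float32)
    e=cv2.minEnclosingCircle(X); rc=cv2.minAreaRect(X); print('circle',np.round(e[0],1),round(2*e[1],1),'rect',np.round(rc[0],1),np.round(rc[1],1),len(X))
E
python3 - <<'E'
from h import *
eyes.snapshot('top'); eyes.snapshot('top')
p,d,W=look('wrist','w9'); circ(W,447,88.3,35,50,70)
plan(447.2,88.3,30,-50)
E
```

```text
circle [446.5  87.6] 42.1 rect [446.7  87.5] [40.8 40.8] 1186
t 20.9 pos [444.4  87.4 178.9] phi -50.3 q [  8.  -7. 121.   0.  66.  58.] F [0.6 0.5 0.5] w 85.6
-> shift [148.9   1.2  -2.9] roll -0.3 rows 3.0 q6 after ~ 61.0
```

View pics/w9.png

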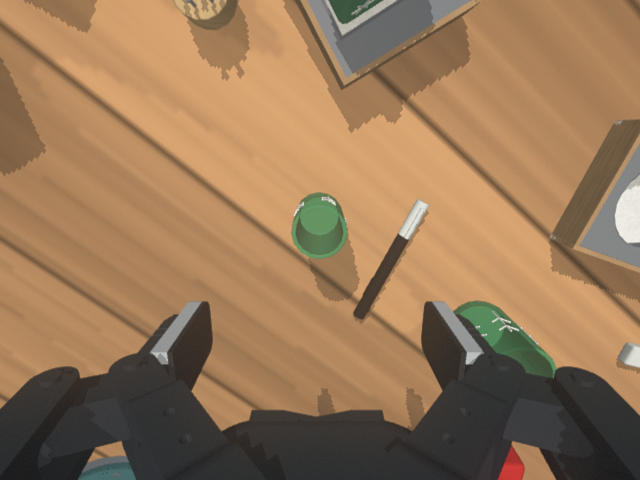

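The votive is at (320,225) and the wrist fit (446.5, 87.6, Ø42) agrees. The pen lies flat, below fingertip height.

Request:
{"name": "move_arm", "arguments": {"steps": [[[40,1,-2,0,100],[80,1,-2,0,100],[110,1,-2,0,100],[130,1,-2,0,100],[144,1,-2,0,100],[150,1,-2,0,100],[151,1,-2,0,100],[151,1,-2,0,100]]]}}

```text
t: 21.7
eef_pos: [448.5, 88.5, 29.2]
tcp_rot: [[0.001, 0.64, -0.768], [0.0, -0.768, -0.64], [-1.0, 0.0, -0.0]]
force: [-0.2, 0.4, 0.1]
gripper_width: 85.4
```

```bash
python3 - <<'E'
from h import *
plan(446.9,88,28,-50)
E
```

```text
t 21.7 pos [448.5  88.5  29.2] phi -50.2 q [  8.   5. 128.   0.  47.  58.] F [-0.2  0.4  0.1] w 85.4
-> shift [ 1.2 -0.7  1.5] roll -0.2 rows 0.0 q6 after ~ 61.0
```

Request:
{"name": "move_arm", "arguments": {"steps": [[[0,-0.6,1,0,70],[0,-0.6,1,0,60],[0,-0.6,1,0,54],[0,-0.6,1,0,50],[0,-0.6,1,0,45],[0,-0.6,1,0,38],[0,-0.6,1,0,30],[0,-0.6,1,0,30]]]}}

```text
t: 22.5
eef_pos: [447.2, 88.1, 29.6]
tcp_rot: [[0.001, 0.641, -0.768], [0.0, -0.768, -0.641], [-1.0, 0.001, -0.001]]
force: [-1.0, 0.2, 6.2]
gripper_width: 40.7
```

Request:
{"name": "move_arm", "arguments": {"steps": [[[0,0,0,0,30],[-8,0,0,0,30],[-25,0,0,0,30],[-60,0,0,0,30],[-100,0,0,0,30],[-130,0,0,0,30],[-150,0,0,0,30],[-150,0,0,0,30]]]}}

```text
t: 23.3
eef_pos: [448.9, 88.4, 182.5]
tcp_rot: [[0.007, 0.641, -0.768], [0.001, -0.768, -0.641], [-1.0, 0.004, -0.006]]
force: [0.4, 0.4, -0.9]
gripper_width: 40.7
```

```bash
python3 - <<'E'
from h import *
p,d,W=look('wrist','w10')
plan(502.7,416.8,180,-12)
E
```

```text
t 23.35 pos [447.4  88.1 180.2] phi -50.2 q [  8.  -7. 121.  -0.  66.  58.] F [-0.4 -0.5 -1.7] w 40.9
-> shift [   0.5 -216.9 -253. ] roll -38.2 rows 6.7 q6 after ~ 52.0
```

View pics/w10.png

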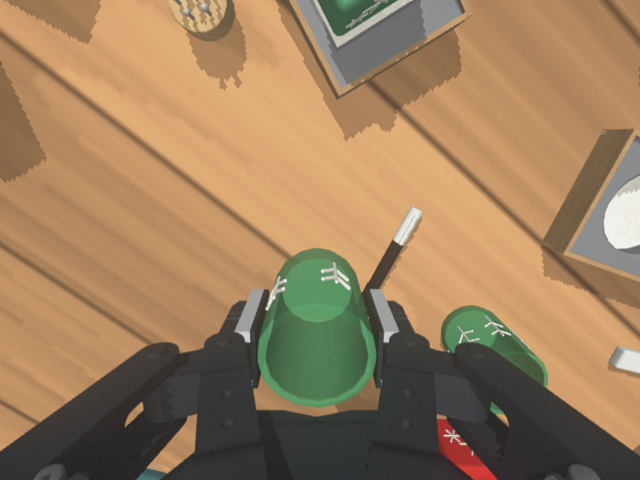

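The votive is held upright, centred at (317,330), 41 mm. Carrying it to the small round box.

Request:
{"name": "move_arm", "arguments": {"steps": [[[0,-12,-14,0,30],[0,-35,-41,0,30],[0,-65,-76,0,30],[0,-95,-111,0,30],[0,-125,-146,0,30],[0,-155,-181,0,30],[0,-183,-214,0,30],[0,-203,-237,0,30]]]}}

```text
t: 24.15
eef_pos: [497.1, 397.6, 175.6]
tcp_rot: [[-0.004, 0.642, -0.767], [-0.002, -0.767, -0.642], [-1.0, -0.001, 0.004]]
force: [0.7, -0.8, -0.8]
gripper_width: 40.6
```

Request:
{"name": "move_arm", "arguments": {"steps": [[[0,-10,-12,0,30],[0,-14,-16,0,30],[0,-14,-16,0,30],[0,-14,-16,0,30],[0,-14,-16,0,30]]]}}

```text
t: 24.65
eef_pos: [501.8, 415.2, 178.9]
tcp_rot: [[-0.0, 0.64, -0.769], [-0.001, -0.769, -0.64], [-1.0, 0.0, 0.001]]
force: [-1.0, -0.7, -1.3]
gripper_width: 40.5
```

```bash
python3 - <<'E'
from h import *
p,d,W=look('wrist','w11'); boxfit(W,502.7,416.8)
plan(502.7,416.8,180,-50.2)
E
```

```text
boxrect [501.7 416.1] [110.6 110.6] 11.8 11519
t 24.7 pos [501.9 415.4 179.2] phi -50.2 q [37. 15. 98. -0. 67. 88.] F [ 1.  -0.2 -0.4] w 40.6
-> shift [-0.8 -0.5 -1.5] roll -0.0 rows 0.0 q6 after ~ 90.0
```

View pics/w11.png

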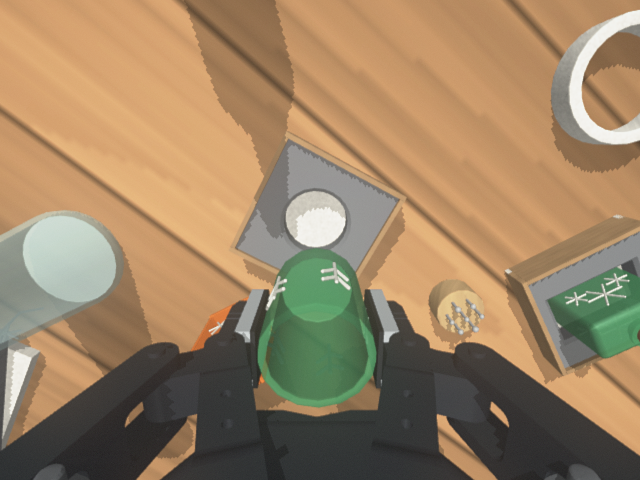

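The box opening is at (316,218), refitted at (501.7, 416.1). Lowering.

Request:
{"name": "move_arm", "arguments": {"steps": [[[0,-0.4,-1,0,30],[25,-0.4,-1,0,30],[55,-0.4,-1,0,30],[80,-0.4,-1,0,30],[98,-0.4,-1,0,30],[102,-0.4,-1,0,30],[102,-0.4,-1,0,30],[102,-0.4,-1,0,30]]]}}

```text
t: 25.5
eef_pos: [503.3, 418.2, 78.5]
tcp_rot: [[0.002, 0.641, -0.768], [0.001, -0.768, -0.641], [-1.0, 0.0, -0.002]]
force: [1.1, -0.9, -1.2]
gripper_width: 40.5
```

```bash
python3 - <<'E'
from h import *
p,d,W=look('scene','s11'); cv2.imwrite('pics/s11c.png',cv2.resize(p[200:390,390:590],None,fx=3,fy=3))
eyes.snapshot('top')
plan(502.4,416.6,38,-50.2)
E
```

```text
t 25.6 pos [503.4 418.5  78.9] phi -50.2 q [ 38.  20. 102.   0.  57.  88.] F [-1.2  0.  -0.9] w 40.5
-> shift [40.9  0.8  2.1] roll 0.0 rows 0.8 q6 after ~ 90.0
```

View pics/s11c.png

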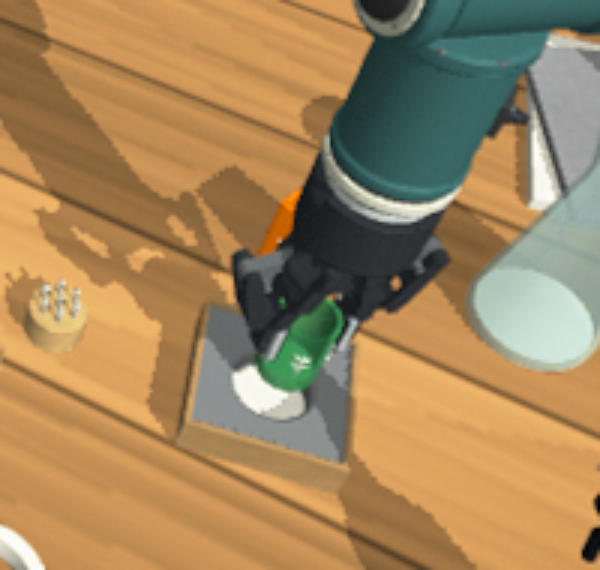

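The votive is above the round opening at (270,390 in the crop). Lowering slowly.

Request:
{"name": "move_arm", "arguments": {"steps": [[[6,0.4,1,0,30],[12,0.4,1,0,30],[18,0.4,1,0,30],[24,0.4,1,0,30],[29,0.4,1,0,30],[33,0.4,1,0,30],[36,0.4,1,0,30],[36,0.4,1,0,30]]]}}

```text
t: 26.4
eef_pos: [501.5, 416.5, 40.3]
tcp_rot: [[-0.001, 0.641, -0.768], [-0.001, -0.768, -0.641], [-1.0, -0.0, 0.001]]
force: [0.0, -0.1, -1.2]
gripper_width: 40.7
```

Request:
{"name": "move_arm", "arguments": {"steps": [[[1,0,0,0,30],[2,0,0,0,30],[2.5,0,0,0,30],[2.5,0,0,0,30]]]}}

```text
t: 26.8
eef_pos: [501.8, 416.8, 38.5]
tcp_rot: [[0.0, 0.641, -0.768], [0.0, -0.768, -0.641], [-1.0, 0.0, -0.0]]
force: [0.0, 0.5, -1.1]
gripper_width: 40.6
```

Request:
{"name": "move_arm", "arguments": {"steps": [[[0.5,0,0,0,30],[1,0,0,0,30],[1.2,0,0,0,30],[1.5,0,0,0,30],[1.5,0,0,0,30]]]}}

```text
t: 27.3
eef_pos: [501.9, 416.8, 37.6]
tcp_rot: [[0.0, 0.641, -0.768], [0.0, -0.768, -0.641], [-1.0, 0.0, -0.0]]
force: [-1.8, -1.2, 4.4]
gripper_width: 40.6
```

The votive touches the floor at the expected height. Releasing.

Request:
{"name": "move_arm", "arguments": {"steps": [[[-0.6,0,0,0,50],[-0.6,0,0,0,57],[-0.6,0,0,0,65],[-0.6,0,0,0,72],[-0.6,0,0,0,72]]]}}

```text
t: 27.8
eef_pos: [501.8, 416.7, 37.4]
tcp_rot: [[-0.0, 0.641, -0.768], [-0.0, -0.768, -0.641], [-1.0, -0.0, 0.0]]
force: [-0.4, -0.6, -0.6]
gripper_width: 61.4
```

Request:
{"name": "move_arm", "arguments": {"steps": [[[-8,0,0,0,72],[-25,0,0,0,72],[-60,0,0,0,72],[-90,0,0,0,85],[-120,0,0,0,100],[-140,0,0,0,100],[-140,0,0,0,100]]]}}

```text
t: 28.5
eef_pos: [504.4, 418.8, 184.1]
tcp_rot: [[0.008, 0.641, -0.768], [0.006, -0.768, -0.641], [-1.0, 0.0, -0.01]]
force: [0.2, 1.0, 0.8]
gripper_width: 85.2
```

```bash
python3 - <<'E'
from h import *
p,d,W=look('wrist','w12'); circ(W,502,417,40,50,85)
m=(np.hypot(W[...,0]-502,W[...,1]-417)<40)&(W[...,2]>36)&(W[...,2]<100);print(np.percentile(W[m][:,2],98))
plan(459,-103,190,-50)
E
```

```text
circle [502.  416.6] 43.0 rect [502.  416.7] [42.  40.9] 1503
74.81663777891099
t 28.55 pos [503.3 417.9 181.3] phi -50.1 q [38. 15. 98. -0. 67. 88.] F [-0.4 -0.9 -0.2] w 85.1
-> shift [-10.9 371.5 367.7] roll -0.1 rows 10.5 q6 after ~ 37.0
```

View pics/w12.png

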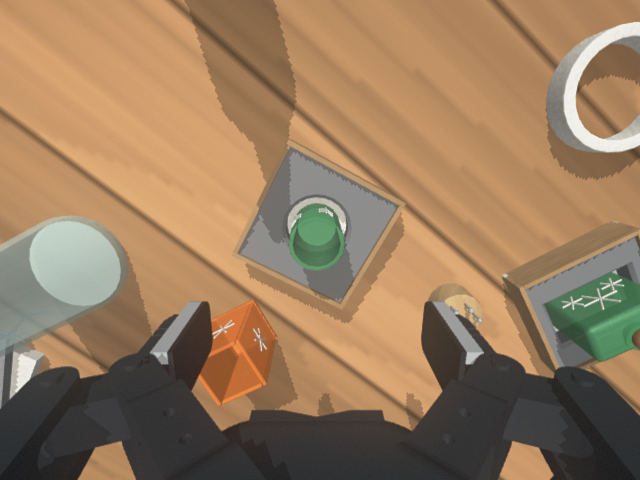

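The votive is seated: top at 74.8 = 8+66, centred at (316,238). On to the tumbler.

Request:
{"name": "move_arm", "arguments": {"steps": [[[0,20,20,0,100],[0,52,52,0,100],[0,85,85,0,100],[0,118,118,0,100],[0,151,151,0,100],[0,184,184,0,100],[0,217,216,0,100],[0,250,249,0,100]]]}}

```text
t: 29.35
eef_pos: [469.2, 63.5, 176.1]
tcp_rot: [[-0.002, 0.641, -0.767], [-0.0, -0.767, -0.641], [-1.0, -0.001, 0.002]]
force: [-0.2, 0.3, 0.4]
gripper_width: 85.5
```

Request:
{"name": "move_arm", "arguments": {"steps": [[[0,33,32,0,100],[0,66,64,0,100],[0,95,93,0,100],[0,115,112,0,100],[0,120,117,0,100],[0,120,117,0,100],[0,120,117,0,100]]]}}

```text
t: 30.05
eef_pos: [457.4, -100.9, 176.8]
tcp_rot: [[-0.001, 0.641, -0.768], [0.001, -0.768, -0.641], [-1.0, -0.002, 0.0]]
force: [-0.7, -1.1, -0.5]
gripper_width: 85.6
```

```bash
python3 - <<'E'
from h import *
p,d,W=look('wrist','w13'); circ(W,459,-103,48,65,90)
eyes.snapshot('top')
plan(459,-103.2,36,-50)
E
```

```text
circle [ 458.5 -105. ] 60.0 rect [ 458.4 -104.8] [59.2 58.9] 2389
t 30.15 pos [ 457.7 -100.6  177.2] phi -50.1 q [-15.  -5. 120.   0.  65.  35.] F [-0.2  0.2 -0.6] w 85.7
-> shift [141.2   3.    0.7] roll -0.1 rows 2.8 q6 after ~ 37.0
```

View pics/w13.png

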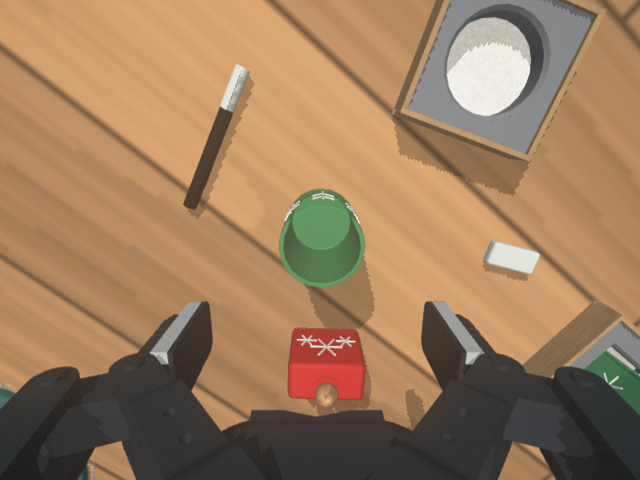

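The tumbler is at (321,237) between the jaw lines, with the red flacon at (327,365) outside the fingers' path. Descending.

Request:
{"name": "move_arm", "arguments": {"steps": [[[35,3,1,0,100],[70,3,1,0,100],[95,3,1,0,100],[115,3,1,0,100],[130,3,1,0,100],[138,3,1,0,100],[139,3,1,0,100],[139,3,1,0,100]]]}}

```text
t: 30.95
eef_pos: [459.5, -104.4, 39.0]
tcp_rot: [[0.0, 0.642, -0.767], [-0.0, -0.767, -0.642], [-1.0, 0.0, -0.0]]
force: [1.0, 0.0, 0.7]
gripper_width: 85.1
```

```bash
python3 - <<'E'
from h import *
plan(458.7,-103.6,36,-50)
E
```

```text
t 30.95 pos [ 459.5 -104.4   39. ] phi -50.1 q [-16.   5. 126.   0.  49.  34.] F [1.  0.  0.7] w 85.1
-> shift [ 3.  -1.1  0.1] roll -0.1 rows 0.1 q6 after ~ 37.0
```

Request:
{"name": "move_arm", "arguments": {"steps": [[[3,-1,0,0,85],[3,-1,0,0,78],[3,-1,0,0,74],[3,-1,0,0,71],[3,-1,0,0,67],[3,-1,0,0,60],[3,-1,0,0,50],[3,-1,0,0,50]]]}}

```text
t: 31.75
eef_pos: [458.8, -104.2, 36.1]
tcp_rot: [[0.001, 0.641, -0.768], [-0.0, -0.768, -0.641], [-1.0, 0.001, -0.0]]
force: [-1.4, -0.7, 6.1]
gripper_width: 57.8
```

Request:
{"name": "move_arm", "arguments": {"steps": [[[0,0,0,0,50],[-8,0,0,0,50],[-25,0,0,0,50],[-60,0,0,0,50],[-100,0,0,0,50],[-130,0,0,0,50],[-150,0,0,0,50],[-150,0,0,0,50]]]}}

```text
t: 32.55
eef_pos: [460.4, -104.5, 188.8]
tcp_rot: [[0.006, 0.641, -0.768], [-0.002, -0.768, -0.641], [-1.0, 0.005, -0.004]]
force: [0.6, 0.1, -2.2]
gripper_width: 58.0
```

```bash
python3 - <<'E'
from h import *
p,d,W=look('wrist','w14')
plan(637.3,-123.6,185,-50)
E
```

```text
t 32.6 pos [ 459.  -104.1  186.5] phi -50.2 q [-16.  -6. 119.   0.  66.  34.] F [ 0.8 -0.  -2.6] w 58.2
-> shift [   2.   129.2 -124.4] roll -0.2 rows 3.6 q6 after ~ 39.0
```

View pics/w14.png

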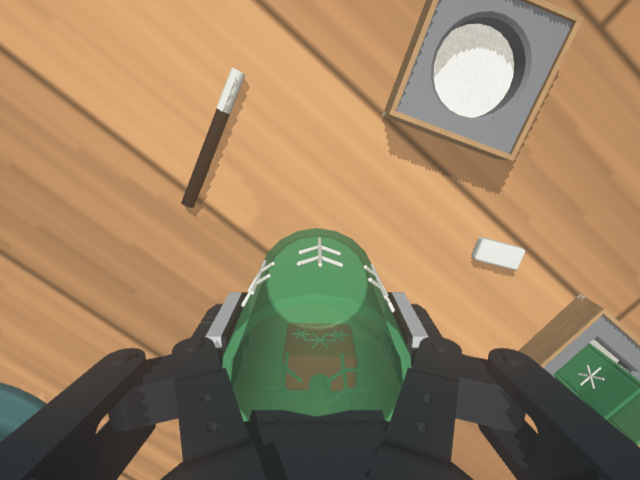

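The tumbler is held upright, centred at (318,320). Moving it to the large round box.

Request:
{"name": "move_arm", "arguments": {"steps": [[[0,12,-12,0,50],[0,35,-34,0,50],[0,62,-60,0,50],[0,90,-87,0,50],[0,113,-109,0,50],[0,126,-121,0,50],[0,129,-124,0,50],[0,129,-124,0,50]]]}}

```text
t: 33.4
eef_pos: [634.9, -123.2, 182.6]
tcp_rot: [[-0.005, 0.641, -0.768], [0.001, -0.768, -0.641], [-1.0, -0.004, 0.003]]
force: [-0.6, 0.0, -2.6]
gripper_width: 58.0
```

```bash
python3 - <<'E'
from h import *
p,d,W=look('wrist','w15'); boxfit(W,637.3,-123.6); eyes.snapshot('top');eyes.snapshot('top')
plan(637.3,-123.6,44,-50.2)
E
```

```text
boxrect [ 636.9 -124.6] [110.3 110.5] 20.7 8182
t 33.55 pos [ 634.6 -123.3  184.5] phi -50.2 q [-13.  14.  98.  -0.  68.  37.] F [-0.6  0.3 -2.7] w 57.8
-> shift [140.5   2.2  -2.1] roll 0.0 rows 2.8 q6 after ~ 39.0
```

View pics/w15.png

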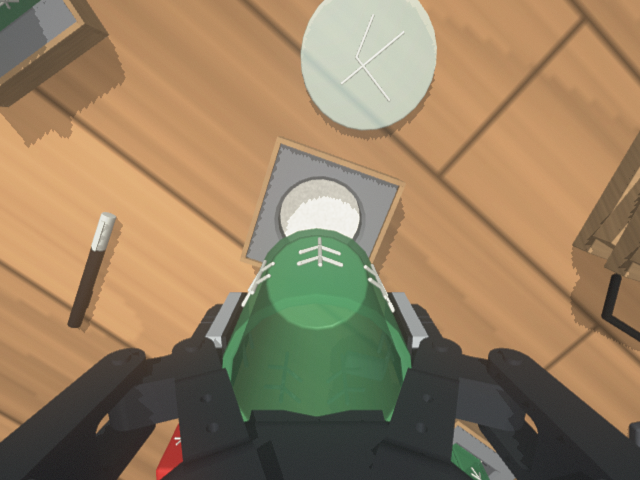

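The tumbler is over the large opening at (320,210), and the box is refitted at (636.9, -124.6). Lowering.

Request:
{"name": "move_arm", "arguments": {"steps": [[[0,2,-1.5,0,50],[25,2,-1.5,0,50],[55,2,-1.5,0,50],[80,2,-1.5,0,50],[97,2,-1.5,0,50],[101,2,-1.5,0,50],[101,2,-1.5,0,50],[101,2,-1.5,0,50]]]}}

```text
t: 34.35
eef_pos: [639.9, -124.5, 86.2]
tcp_rot: [[0.003, 0.641, -0.768], [-0.001, -0.768, -0.641], [-1.0, 0.002, -0.002]]
force: [0.2, 0.2, -3.4]
gripper_width: 58.0
```

```bash
python3 - <<'E'
from h import *
p,d,W=look('scene','s15'); cv2.imwrite('pics/s15c.png',cv2.resize(p[150:320,150:350],None,fx=3,fy=3))
eyes.snapshot('top')
plan(637.1,-124,44.3,-50.2)
E
```

```text
t 34.45 pos [ 640.1 -124.5   86.6] phi -50.2 q [-13.  19. 102.   0.  58.  37.] F [-0.1  0.2 -2.6] w 58.3
-> shift [42.3 -2.4  2.1] roll 0.0 rows 0.8 q6 after ~ 39.0
```

View pics/s15c.png

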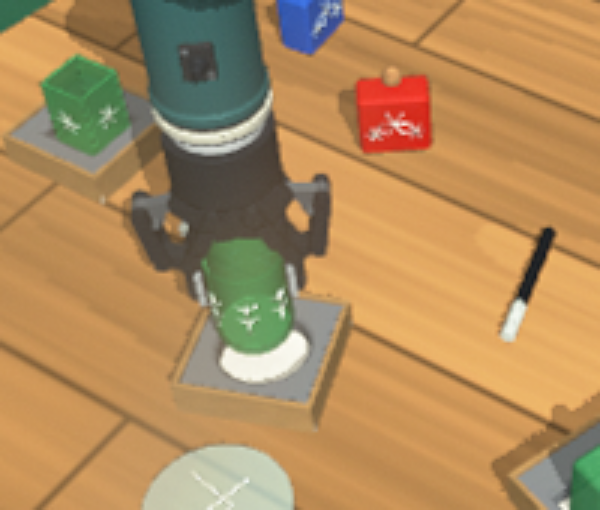

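The tumbler is upright above the opening at (262,350 in the crop). Lowering slowly.

Request:
{"name": "move_arm", "arguments": {"steps": [[[6,-1.2,1,0,50],[12,-1.2,1,0,50],[18,-1.2,1,0,50],[24,-1.2,1,0,50],[29,-1.2,1,0,50],[33,-1.2,1,0,50],[36,-1.2,1,0,50],[37,-1.2,1,0,50]]]}}

```text
t: 35.25
eef_pos: [636.9, -123.8, 47.0]
tcp_rot: [[-0.001, 0.641, -0.768], [0.0, -0.768, -0.641], [-1.0, -0.001, 0.0]]
force: [-0.1, -0.7, -2.4]
gripper_width: 57.7
```

Request:
{"name": "move_arm", "arguments": {"steps": [[[0.5,0,0,0,50],[1,0,0,0,50],[1.5,0,0,0,50],[2,0,0,0,50],[2,0,0,0,50]]]}}

```text
t: 35.75
eef_pos: [637.1, -123.9, 45.6]
tcp_rot: [[0.0, 0.641, -0.768], [-0.0, -0.768, -0.641], [-1.0, 0.0, -0.0]]
force: [0.6, -0.4, -2.2]
gripper_width: 57.8
```

Request:
{"name": "move_arm", "arguments": {"steps": [[[0.5,0,0,0,50],[1,0,0,0,50],[1.5,0,0,0,50],[2,0,0,0,50],[2,0,0,0,50]]]}}

```text
t: 36.25
eef_pos: [637.2, -123.9, 44.1]
tcp_rot: [[0.0, 0.641, -0.768], [-0.0, -0.768, -0.641], [-1.0, 0.0, 0.0]]
force: [-1.7, 0.9, 2.1]
gripper_width: 58.1
```

The tumbler touches at z=44.1, which was expected. Opening fully and rising.

Request:
{"name": "move_arm", "arguments": {"steps": [[[-0.2,0,0,0,72],[-0.2,0,0,0,78],[-0.2,0,0,0,85],[-0.2,0,0,0,95],[-0.2,0,0,0,95],[-0.2,0,0,0,95]]]}}

```text
t: 36.85
eef_pos: [637.2, -123.9, 43.7]
tcp_rot: [[-0.0, 0.641, -0.768], [-0.0, -0.768, -0.641], [-1.0, -0.0, 0.0]]
force: [-0.3, -0.3, -0.8]
gripper_width: 81.6
```

Request:
{"name": "move_arm", "arguments": {"steps": [[[-8,0,0,0,95],[-25,0,0,0,95],[-60,0,0,0,95],[-90,0,0,0,95],[-120,0,0,0,100],[-140,0,0,0,100],[-140,0,0,0,100]]]}}

```text
t: 37.55
eef_pos: [640.4, -124.6, 190.3]
tcp_rot: [[0.01, 0.641, -0.768], [-0.002, -0.768, -0.641], [-1.0, 0.008, -0.006]]
force: [0.4, -0.3, 1.2]
gripper_width: 85.4
```

```bash
python3 - <<'E'
from h import *
p,d,W=look('wrist','w16'); circ(W,637,-124,46,60,100)
p,T,W=look('top','t16'); p2,d,V=look('scene','s16')
for nm,x,y,r in (('tumbler',637,-124,45),('votive',502,417,40),('square',516,-417,42),('flacon',609,173,45),('bur',523,262,35)):
  for c,A in (('top',W),('scene',V)):
    m=(np.hypot(A[...,0]-x,A[...,1]-y)<r)&(A[...,2]>(38 if nm!='bur' else 5))&(A[...,2]<110); X=A[m]
    rc=cv2.minAreaRect(X[:,:2].astype(np.float32)); print(nm,c,len(X),np.round(rc[0],1),np.round(rc[1],1),round(rc[2],1),'ztop',np.percentile(X[:,2],98).round(1))
print(readout.get_obs()['t'])
E
```

```text
circle [ 637.4 -124.3] 61.2 rect [ 637.4 -124.3] [60.  59.2] 2975
tumbler top 109 [ 629.3 -133.6] [36.2 55.8] 59.5 ztop 94.9
tumbler scene 822 [ 637.4 -123.6] [60.5 60.8] 12.1 ztop 93.4
votive top 247 [501.7 416.7] [41.6 41.9] 15.1 ztop 76.4
votive scene 467 [503.5 415.9] [41.8 42.9] 53.6 ztop 73.9
square top 434 [ 515.7 -415.1] [49.6 50.6] 1.6 ztop 85.6
square scene 424 [ 516.  -414.8] [51.8 51.7] 1.8 ztop 85.3
flacon top 520 [608.3 175. ] [37.6 66.8] 70.9 ztop 92.6
flacon scene 690 [609.1 175.1] [37.2 67.1] 70.4 ztop 91.6
bur top 305 [519.5 256.1] [53.9 50. ] 32.8 ztop 43.6
bur scene 367 [524.6 262.1] [42.4 42.4] 45.1 ztop 41.9
37.7
```

View pics/s16.png

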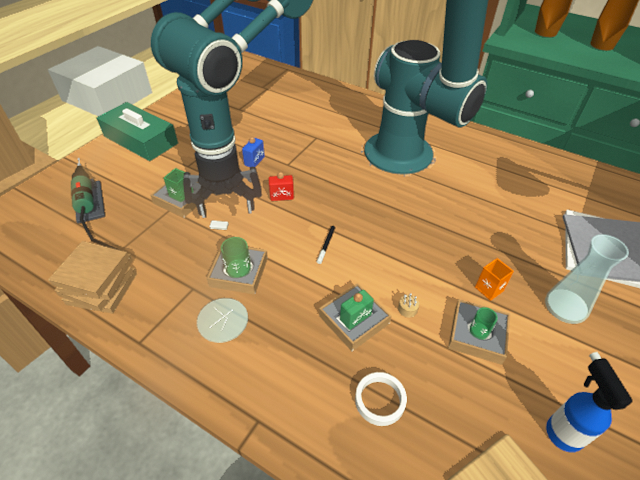

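View pics/w16.png

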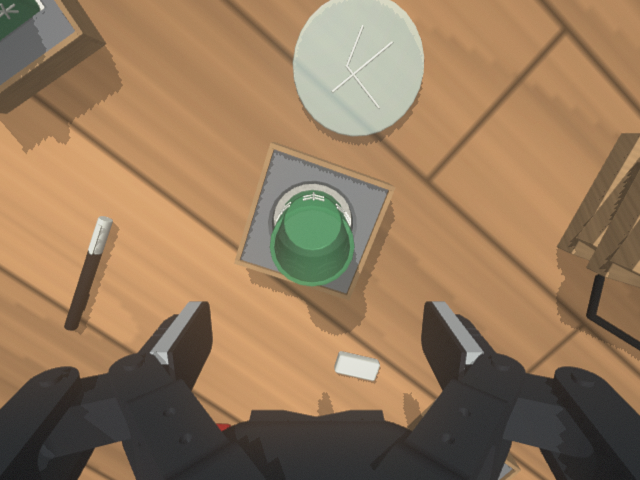

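All four pieces stand in their boxes, with tops at floor + height (93.4, 74, 85, shoulders about 72). The tumbler is centred at (312,238). The bur block reads as before, (524.6, 262.1) now against (524.3, 261.8). Handing in.

```bash
python3 - <<'E'
from h import *
print(job_done(), readout.get_obs()['t'])
E
```

```text
the job is handed in; nothing more can be done
the job is handed in; nothing more can be done
```

All four green pieces stand upright in their boxes: square glass, flacon, votive and tumbler. The job was handed in after about 38 s.

- **Seating:** each piece touched its box floor at the expected height before I released it. In the last pictures the tops stand at floor plus piece height: tumbler about 93 mm, votive about 74, square glass about 85, and flacon stopper about 92–94. The pieces are within about 2 mm of their box centres.
- **Bur block:** it reads within about 1 mm of its first position in the scene camera. The arm never went near it low down, and the coloured look-alikes were not touched.
- **Slip:** while gripping the flacon I mistakenly sent one extra 3 mm downward step. The flacon was pressed on the table with about 30 N, and I lifted it straight away; it showed no slipping or harm.
- **Disagreement:** the last top-camera fits of the tumbler and the bur block were off. The arm partly hid the tumbler, and the bur block's fit came out too big. I relied on the scene camera for both, plus the wrist camera for the tumbler.

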